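Rack the laser-marked housings and read their codes

ROBOT

A 6-joint arm with a two-finger parallel gripper is mounted at the origin on the work surface. World frame = base frame: x ahead of the robot, y to its left, z up, the work surface at z = 0. Lengths are in m, angles in rad, forces in N, time in s.
With the tool pointing down it reaches from about 0.425 to 0.95 m from the base axis. Payload 3.5 kg.
Tool frame: the origin (TCP) lies on the centre line of the jaws, within the pads' length; the fingertips stand 19 mm ahead of it and the grasp point (between the pads) is the TCP; z points along the fingers, y is the line along which they close (so a half turn about z gives the same grasp; the last joint's range is limited). The gripper opens to 85 mm and grips with 20 to 120 N. Pads are 22 mm wide; open, the fingers measure 114 mm over their backs; the gripper's body (76 mm by 85 mm) begins 54 mm behind the grasp point. The pads swing forward as they close: fully open they stand 13 mm farther back than shut.
Start: joints at [0.969, 0.286, 1.577, -0, 1.279, -0.15], TCP at [0.295, 0.607, 0.25] pointing down, gripper open.
Joint ranges: [-2.77, 2.77], [-0.9, 2.22], [0.21, 2.48], [-1.53, 4.67], [0.24, 2.81], [-2.84, 2.84]. Speed limits (rad/s): [2.79, 2.79, 3.14, 3.14, 3.14, 3.14].

INTERFACE

Orientations are given as a unit quaternion [x, y, z, w].
In Python, from plant import ctrl, imaging gives the robot as it stands. The module is installed in compiled form; this text tells all that it offers.
- The arm moves only by the shell command python3 -m handwheel 'ROWS' [OPENING] [FORCE]. ROWS is JSON, one flat list of numbers, 6 for each row, row after row: the shift along the world's x, y, z in units of 150 mm (1.0 is 150 mm), then the turn, a rotation vector about the world's x, y, z in units of 90 degrees (1.0 is 90 degrees). In form: [tx, ty, tz, rx, ry, rz, tx, ty, tz, rx, ry, rz, ...]. A call has 1 to 5 rows; each row shifts and turns the commanded pose from where the row before left it; what a row does not reach is not made up. A row lasts 1/12 s, in which the tool goes at most 41.7 mm and 7.16 degrees, less where a joint would pass 70% of its speed; a pose out of reach is approached as far as the arm can. A call with a number of a shift or a turn outside -1 to 1 is refused whole. A call with a gripper value outside its range is refused whole. OPENING is the opening, from 0 (shut) to 1 (fully open), set as the call begins (- or left out, the last holds). The fingers move at their own pace and stop on an object; FORCE is the grip in N (left out, the last holds). Time passes only in rows, so rows that do not move let the fingers close. It gives the time, the measured TCP pose, the force, the opening and the grip force at its end, in the units of the state.
- ctrl.get_state(): the state, without advancing time (a new reading comes with each control period).
- imaging.read_camera(name): name is "side" or "top" or "wrist"; returns (picture, depth): 384x512x3 uint8, blue, green, red; 384x512 float32, m along the optical axis (not along the pixel's ray), 0 where there is no reading.
- imaging.get_calibration(name): a dict with "fovy" (degrees; the focal length in pixels is half the picture's height over the tangent of half this angle, whatever the lens; pixels are square), "cx", "cy" (the principal point, pixels), "R" (3x3) and "t" (3): a world point X has camera coordinates R X + t. Camera axes: x right, y down, z forward; pixel columns grow to the right and rows downward; lengths in m; the calibration is good to about 2 mm. A picture is of the moment at which its call begins: read the wrist's pose just before it. get_calibration takes no time and is no camera call; for the wrist camera it gives the pose at the moment of the call.
- ctrl.sign_off(): hands the job in; it is judged then, once.
The state is a dict: "time": time; "qpos": joint angles; "dq": joint speeds; "joint_efforts": joint torques, N m; "eef_pos": TCP position; "tcp_rot": TCP orientation; "contact_force": force on the tool from outside, world axes, zero at the start; "wrist_torque": the same for the moment, N m; "opening": opening from 0.0 (shut) to 1.0 (fully open); "finger_force": force on a finger pad.
Only numpy, scipy, OpenCV 4.12 (cv2) and the standard library are available. Lean on these libraries where they do the work, as an engineer would, in place of code of your own. Each camera call takes 0.05 s, during which the arm holds its last target. There are 200 camera calls.

TASK

Lay every housing on the mat into the sloped rack: each in the middle of a bay of its own, lengthwise up the slope, label up, its lower end down at the lip. Then take the code reader from its stand and, without touching the housings, hold it about 8 cm off each label in turn, square to the label and pointing at its middle, keeping it on target for a good second: the red-ended housing first, then yellow, then green, then blue (one may be missing). Hang the reader back in its stand by its shoulder plate, the same way round as before or turned half round, leave the housings lying in the rack as described, and do not disturb the bottle, screwdriver or blue tray.

Things in the scene. Friction and masses are not known exactly. Their poses are not given: they have to be found in the camera images.
- housing_red: loose black plastic housing, a block 80 (x) x 46 (y) x 24 (z) mm, 120 g, with a red end band on its last 16 mm at +x; white 28 mm square label with a black code pattern in the middle of its top (+z) face. Origin: centre of the underside. Lies on the grey rubber mat at the start, label up. May be absent (one of the four may be missing).
- housing_yellow: loose black plastic housing, a block 80 (x) x 46 (y) x 24 (z) mm, 120 g, with a yellow end band on its last 16 mm at +x; white 28 mm square label with a black code pattern in the middle of its top (+z) face. Origin: centre of the underside. Lies on the grey rubber mat at the start, label up. May be absent (one of the four may be missing).
- housing_green: loose black plastic housing, a block 80 (x) x 46 (y) x 24 (z) mm, 120 g, with a green end band on its last 16 mm at +x; white 28 mm square label with a black code pattern in the middle of its top (+z) face. Origin: centre of the underside. Lies on the grey rubber mat at the start, label up. May be absent (one of the four may be missing).
- housing_blue: loose black plastic housing, a block 80 (x) x 46 (y) x 24 (z) mm, 120 g, with a blue end band on its last 16 mm at +x; white 28 mm square label with a black code pattern in the middle of its top (+z) face. Origin: centre of the underside. Lies on the grey rubber mat at the start, label up. May be absent (one of the four may be missing).
- label_red (a point): middle of the code label of the red-ended housing, 24 mm above the centre of its underside; axes as the housing's, z is square out of the label
- label_yellow (a point): middle of the code label of the yellow-ended housing, 24 mm above the centre of its underside; axes as the housing's, z is square out of the label
- label_green (a point): middle of the code label of the green-ended housing, 24 mm above the centre of its underside; axes as the housing's, z is square out of the label
- label_blue (a point): middle of the code label of the blue-ended housing, 24 mm above the centre of its underside; axes as the housing's, z is square out of the label
- deck: sloped aluminium deck, 110 (x) x 425 (y) mm, of the fixed blue rack. Origin: centre of its top surface, 70 mm above the bench. z is square out of it, x points up the slope (0.35 rad above level, low edge towards the robot), y runs along the rack. Yellow lip at the low edge: inner face at x = -55 mm, 12 mm high. Grey ribs 5 mm wide, 4 mm high at y = -210, -105, 0, 105, 210 mm make four bays
- bay_1 (a point): on the deck surface, middle of the rightmost bay (deck y = -157.5 mm), where the origin of a housing lying lengthwise against the lip belongs (deck x = -15 mm)
- bay_2 (a point): the same for the bay at deck y = -52.5 mm
- bay_3 (a point): the same for the bay at deck y = 52.5 mm
- bay_4 (a point): the same for the leftmost bay, deck y = 157.5 mm
- reader: loose hand-held code reader, 220 g, 135 mm tall, used window down. Origin: centre of the window in its underside; it reads along -z. From below: orange head 40 x 40 mm up to z = 60 mm, grey shoulder plate 50 (x) x 90 (y) mm from z = 60 to 68 mm, black handle 34 (x) x 28 (y) mm from z = 68 to 135 mm. At the start it hangs in its stand by the shoulder plate
- reader_window (a point): centre of the reader's window, the same point as the reader's origin, axes as the reader's; it reads along -z, window 45 to 120 mm from a label
- stand: fixed dark steel stand of the reader. Origin: centre of its underside. Base 110 (x) x 130 (y) x 8 mm; two walls, 90 mm long in x, at y = -41 to -29 and 29 to 41 mm, up to z = 100 mm, open at front, back and above. The reader's head hangs between them with 9 mm to spare each side, shoulder plate across their tops, window 40 mm above the bench
- amber_bottle: bystander: amber bottle, radius 26 mm, 110 mm tall, origin at centre of its underside
- screwdriver: bystander: screwdriver lying on the bench behind the work
- parts_tray: bystander: open blue plastic tray 100 x 140 x 40 mm, origin at centre of its underside
Things that resemble listed ones, but are neither listed nor needed, are in the scene too. What is shaped like the housing_red but purple or turquoise is not meant. What is shaped like the housing_yellow but orange is not meant.

How it is judged:
By the outcome, as a careful person would: the job done as asked, in the order asked, and still so for the second after the job is handed in, with the robot touching nothing.
Of housing_red, housing_yellow, housing_green, housing_blue only 3 to 4 are there at a start; the rules pass over those that are not, and their reading is None.
At some moment in a run one of housing_red, housing_yellow, housing_green, housing_blue may be knocked a few centimetres aside while the robot is not near it.
It also fails if it takes over 210 s, if anything falls off the work surface, if the arm or the gripper's body presses on something with over 40 N, if the wrist force passes 120 N, or if a joint passes its speed limit or range.

## Working session

There is one attempt and no reset: what is moved stays moved. The work goes in short steps, Python scripts to look and compute and a shell command to move; the robot and the scene stay as the last step left them, time stands still between calls to the robot, and variables do not carry over. Pictures are saved under pics/ and viewed, at most 14 in all, crops included, and the job is handed in when it is done.

```bash
mkdir -p pics
cat > h.py <<'E'
import numpy as np, cv2
from plant import ctrl, imaging
from scipy.spatial.transform import Rotation as R
def snap(n,f=None):
    c=imaging.get_calibration(n); p,d=imaging.read_camera(n)
    if f: cv2.imwrite('pics/'+f,p); np.savez('pics/'+f[:-4]+'.npz',p=p,d=d,R=c['R'],t=c['t'],cx=c['cx'],cy=c['cy'],fovy=c['fovy'])
    return p,d,c
def load(f):
    z=np.load('pics/'+f+'.npz'); return z['p'],z['d'],{k:z[k] for k in('R','t','cx','cy','fovy')}
def world(c,u,v,d=None,z=None):
    f=192/np.tan(np.radians(c['fovy'])/2); r=np.array([(u-c['cx'])/f,(v-c['cy'])/f,1.])
    Rm=np.array(c['R']);t=np.array(c['t']); o=-Rm.T@t; r=Rm.T@r
    if d is None: d=(z-o[2])/r[2]
    return o+r*d
def cloud(c,d):
    v,u=np.mgrid[0:384,0:512]; f=192/np.tan(np.radians(c['fovy'])/2)
    P=np.stack([(u-c['cx'])/f*d,(v-c['cy'])/f*d,d],-1); return (P-np.array(c['t']))@np.array(c['R'])
E
python3 - <<'E'
from h import *
for n in('side','top','wrist'):
    p,d,c=snap(n,n+'0.png'); print(n,c, d[d>0].min(),d.max())
a=[cv2.imread(f'pics/{n}0.png') for n in('top','side')]
cv2.imwrite('pics/ts.png',cv2.resize(np.vstack(a),None,fx=.78,fy=.78))
print(ctrl.get_state())
E
```

```text
side {'fovy': 55.47257558368342, 'cx': 254.372538506987, 'cy': 189.315493333761, 'R': array([[ 0.99551699, -0.09305823, -0.01691396],
       [-0.07467974, -0.6636204 , -0.74433253],
       [ 0.05804182,  0.74225881, -0.66759494]]), 't': array([-0.58145687,  0.03301359,  1.0880684 ])} 0.59836334 2.74324
top {'fovy': 45.617800348312855, 'cx': 257.42952645668083, 'cy': 194.33245521643033, 'R': array([[ 0.00484418, -0.99998357,  0.00306568],
       [-0.99823469, -0.00501714, -0.05918053],
       [ 0.05919494, -0.00277358, -0.99824259]]), 't': array([-0.08040434,  0.5665732 ,  1.2737596 ])} 1.1299188 2.1353393
wrist {'fovy': 64.34428469913682, 'cx': 253.29972782630034, 'cy': 188.59158798866898, 'R': array([[ 0.43613248,  0.89987551, -0.00353879],
       [ 0.86293863, -0.41710902,  0.28523148],
       [ 0.25519676, -0.12745247, -0.95845213]]), 't': array([-0.67421952, -0.03851551,  0.37981493])} 0.057506725 1.3229071
{'time': 0.15, 'qpos': array([ 9.69011915e-01,  2.87038511e-01,  1.57783507e+00, -3.67751671e-06,
        1.27858273e+00, -1.50030207e-01]), 'dq': array([-3.65314300e-04, -1.41557208e-03, -3.85366495e-03,  5.51346359e-05,
        7.42996117e-04, -2.51129138e-04]), 'joint_efforts': array([ 1.43215151e-03, -4.06599462e+01, -2.93141413e+01, -5.96000314e-05,
        3.92555608e-03,  1.13250199e-06]), 'eef_pos': array([0.2943912 , 0.60689816, 0.24921704]), 'tcp_rot': array([ 2.23960655e-01,  9.74597741e-01, -8.67407637e-04, -3.40451513e-04]), 'contact_force': array([ 0.23260093,  0.21429674, -0.34256326]), 'wrist_torque': array([ 0.03477364, -0.04784155, -0.00521751]), 'finger_force': 0.0, 'opening': 0.9998897528013679}
```

View pics/ts.png

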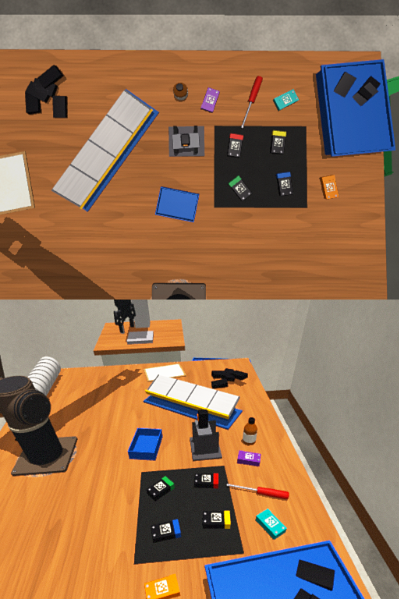

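Run:
```python
from h import *
p,d,c=load('top0')
a=cv2.resize(p[100:280,60:260],None,fx=4,fy=4,interpolation=cv2.INTER_CUBIC)[:600]
cv2.imwrite('pics/rk.png',cv2.resize(p[105:275,60:280],None,fx=3.5,fy=3.5,interpolation=cv2.INTER_CUBIC))
P=cloud(c,d)
for b in [(140,340),(200,150),(160,175),(265,330)]: print(b,P[b].round(4), P[b[0]-2:b[0]+3,b[1]-2:b[1]+3,2].std())
```

```text
(140, 340) [ 0.7268 -0.3158 -0.0031] 0.0023410580417056034
(200, 150) [0.5473 0.215  0.0625] 0.0107788644748728
(160, 175) [0.6588 0.1507 0.0512] 0.24548264766105826
(265, 330) [ 0.3678 -0.2851 -0.0024] 0.001970412117844809
```

View pics/rk.png

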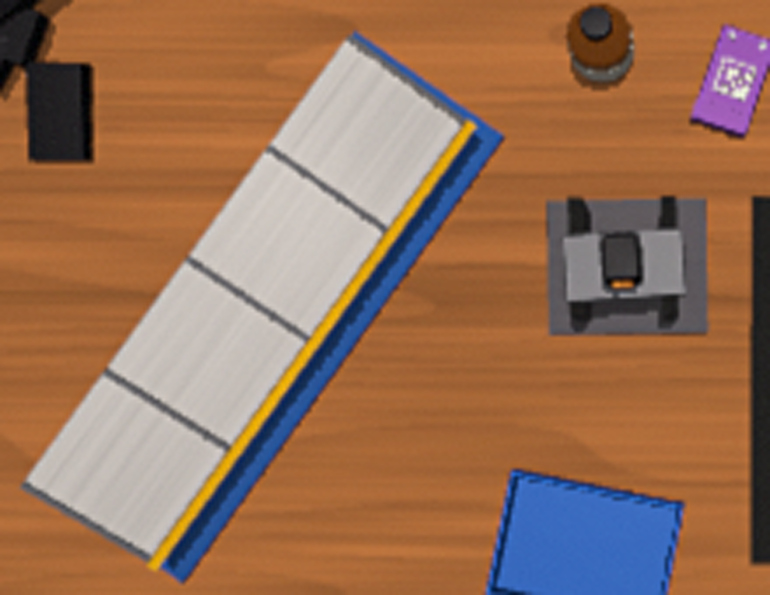

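View pics/wrist0.png

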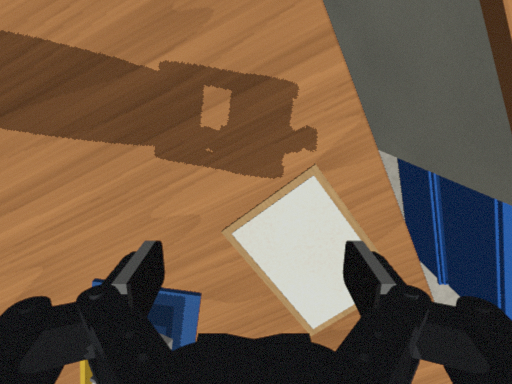

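```bash
cat >> h.py <<'E'
def proj(c,X):
    f=192/np.tan(np.radians(c['fovy'])/2); q=np.atleast_2d(X)@np.array(c['R']).T+np.array(c['t'])
    return np.c_[q[:,0]/q[:,2]*f+c['cx'], q[:,1]/q[:,2]*f+c['cy']]
def deckR(yaw): return R.from_euler('z',yaw)*R.from_euler('y',-0.35)
def house(p,c,name,box,ztop):
    """top-face pose from band + label colours inside pixel box u0,v0,u1,v1"""
    u0,v0,u1,v1=box; hsv=cv2.cvtColor(p,cv2.COLOR_BGR2HSV).astype(int); H,S,V=[hsv[...,i] for i in range(3)]
    hr={'red':(0,8),'yellow':(22,34),'green':(50,80),'blue':(100,125)}[name]
    m=(H>=hr[0])&(H<=hr[1])&(S>130)&(V>60)
    if name=='red': m|=(H>172)&(S>130)&(V>60)
    w=(S<60)&(V>110); o=[]
    for k in (m,w):
        z=np.zeros(k.shape,np.uint8); z[v0:v1,u0:u1]=k[v0:v1,u0:u1]
        if k is w: z=cv2.morphologyEx(z,cv2.MORPH_CLOSE,np.ones((5,5)))
        n,l,s,ce=cv2.connectedComponentsWithStats(z); i=1+np.argmax(s[1:,4])
        v,u=np.nonzero(l==i); pts=np.array([world(c,a,b,z=ztop)[:2]*1000 for a,b in zip(u,v)],np.float32)
        r=cv2.minAreaRect(pts); o.append((r,ce[i],s[i,4]))
    return o
E
python3 - <<'E'
from h import *
from scipy.optimize import least_squares
p,d,c=load('top0')
# ribs
cr=np.array([[352,40],[270,148],[188,260],[105,371],[25,487]])/3.5+[60,105]
lo=np.array([[385,230],[308,339],[230,447]])/3.5+[60,105]
Y=[-210,-105,0,105,210]
M=np.array([[55,y,4] for y in Y]+[[-55,y,4] for y in Y[1:4]])/1000.
obs=np.vstack([cr,lo])
f=lambda q:(proj(c,deckR(q[2]).apply(M)+[q[0],q[1],.07+q[3]])-obs).ravel()
s=least_squares(f,[.57,.2,.6,0]); print(s.x,s.fun.reshape(-1,2).round(1))
s=least_squares(lambda q:f(np.r_[q,0]),[.57,.2,.6]); print(s.x,abs(s.fun).max())
for n,b in dict(red=(285,160,322,205),yellow=(340,160,375,200),green=(288,220,325,260),blue=(345,215,380,255)).items():
    for r,ce,a in house(p,c,n,b,.026): print(n,r,ce.round(1),a)
c=load('wrist0')[2]; st=ctrl.get_state()
T=R.from_quat(st['tcp_rot']); cam=-c['R'].T@c['t']
print('cam in tool',T.inv().apply(cam-st['eef_pos']), T.inv().as_matrix()@c['R'].T)
# mat heights etc from top depth vs wood
P=cloud(load('top0')[2],d)
print('wood',np.median(P[255:262,300:350,2]),np.median(P[290:300,300:400,2]),'mat',np.median(P[205:215,310:350,2]))
m=P[175:185,175:185]; print(m[...,2].mean())
E
```

```text
[ 0.57293549  0.26692018  0.95957968 -0.00846335] [[-0.7 -0.4]
 [-0.2  0.2]
 [ 0.  -0.1]
 [ 0.4  0.1]
 [-0.3 -0.8]
 [ 0.6  0.4]
 [ 0.2  0.1]
 [-0.   0.5]]
[0.57233574 0.2644984  0.95958647] 0.8953148834488047
red ((623.2779541015625, -205.05191040039062), (50.9525260925293, 19.209627151489258), 82.12358093261719) [302.6 174.4] 120
red ((590.7872314453125, -200.67811584472656), (29.272018432617188, 29.43520736694336), 82.81169891357422) [301.3 186. ] 110
yellow ((635.5237426757812, -359.3710632324219), (49.1628532409668, 19.18295669555664), 84.55647277832031) [357.6 170.4] 123
yellow ((602.6154174804688, -357.5522155761719), (28.165611267089844, 28.33717155456543), 89.57473754882812) [356.7 181.8] 108
green ((461.9007873535156, -198.2289276123047), (17.566696166992188, 48.332462310791016), 37.9207763671875) [300.5 231.9] 111
green ((434.601318359375, -219.8552703857422), (32.78814697265625, 29.648143768310547), 37.00313186645508) [308.1 241.4] 119
blue ((484.6188049316406, -373.8525085449219), (18.526905059814453, 50.770530700683594), 8.37330150604248) [363.3 224. ] 123
blue ((452.6990966796875, -379.9104919433594), (29.952932357788086, 28.932395935058594), 7.692019939422607) [365.5 235.6] 115
cam in tool [ 0.07168219  0.00075186 -0.12339918] [[ 4.53015103e-04 -9.58379075e-01 -2.85498412e-01]
 [ 9.99998460e-01  9.18271718e-04 -1.49576312e-03]
 [ 1.69567319e-03 -2.85497295e-01  9.58378015e-01]]
wood 0.0003525049297349939 -0.0008064074711448647 mat 0.0001885044589328065
0.0015159166283311035
```

```bash
cat >> h.py <<'E'
F=R.from_matrix(np.diag([1.,-1,-1]))
def down(a): return R.from_euler('z',a)*F
def go(pos,rot,frm=None):
    """print total shift (150mm units) & turn (90deg units); min rows; frm=(pos,rot) start pose"""
    if frm is None: s=ctrl.get_state(); frm=(s['eef_pos'],R.from_quat(s['tcp_rot']))
    dp=(np.array(pos)-frm[0])/.15; w=(rot*frm[1].inv()).as_rotvec()/(np.pi/2)
    n=int(np.ceil(max(np.linalg.norm(dp)/.277,np.linalg.norm(w)/.0790,1)))
    print('tot',dp.round(3),w.round(3),'n',n,'row',(dp/n).round(4),(w/n).round(4)); return np.array(pos),rot
E
python3 - <<'E'
from h import *
a=go((.56,.25,.36),down(.96))
E
```

```text
tot [ 1.771 -2.379  0.739] [ 0.000e+00 -1.000e-03 -1.101e+00] n 14 row [ 0.1265 -0.17    0.0528] [ 0.     -0.0001 -0.0787]
```

```bash
python3 -m handwheel '[0.1265,-0.17,0.0528,0,0,-0.0787,0.1265,-0.17,0.0528,0,0,-0.0787,0.1265,-0.17,0.0528,0,0,-0.0787,0.1265,-0.17,0.0528,0,0,-0.0787,0.1265,-0.17,0.0528,0,0,-0.0787]' && python3 -m handwheel '[0.1265,-0.17,0.0528,0,0,-0.0787,0.1265,-0.17,0.0528,0,0,-0.0787,0.1265,-0.17,0.0528,0,0,-0.0787,0.1265,-0.17,0.0528,0,0,-0.0787,0.1265,-0.17,0.0528,0,0,-0.0787]' && python3 -m handwheel '[0.1265,-0.17,0.0528,0,0,-0.0787,0.1265,-0.17,0.0528,0,0,-0.0787,0.1265,-0.17,0.0528,0,0,-0.0787,0.1265,-0.17,0.0528,0,0,-0.0787,0,0,0,0,0,0]' && python3 -m handwheel '[0,0,0,0,0,0,0,0,0,0,0,0]'
python3 - <<'E'
from h import *
s=ctrl.get_state(); print(s['eef_pos'],s['qpos'])
p,d,c=snap('wrist','w1.png')
cv2.imwrite('pics/w1b.png',cv2.resize(p,(800,600),interpolation=cv2.INTER_CUBIC))
y0=down(-.13)
go((.591,-.2,.18),y0)
E
```

```text
time: 0.57
eef_pos: [0.3899, 0.4784, 0.2898]
tcp_rot: [0.512, 0.859, -0.0, -0.0]
contact_force: [-0.7, -0.2, 0.6]
opening: 1.0
finger_force: 0.0
time: 0.98
eef_pos: [0.4849, 0.3508, 0.3295]
tcp_rot: [0.749, 0.662, -0.0, -0.0]
contact_force: [0.1, 0.8, -0.9]
opening: 0.998
finger_force: 0.0
time: 1.4
eef_pos: [0.5635, 0.246, 0.3626]
tcp_rot: [0.889, 0.457, 0.001, 0.002]
contact_force: [0.5, -0.0, -0.4]
opening: 0.998
finger_force: 0.0
time: 1.57
eef_pos: [0.5599, 0.2504, 0.3605]
tcp_rot: [0.887, 0.462, -0.001, -0.0]
contact_force: [-0.3, 0.5, 0.6]
opening: 1.004
finger_force: 0.0
[0.55993772 0.25040435 0.36052503] [2.55057065e-01 8.96295574e-02 1.60418893e+00 5.72426539e-04
 1.44906734e+00 8.65925700e-01]
tot [ 0.21  -3.006 -1.203] [-0.001 -0.001 -0.694] n 12 row [ 0.0175 -0.2505 -0.1002] [-0.     -0.0001 -0.0579]
```

View pics/w1b.png

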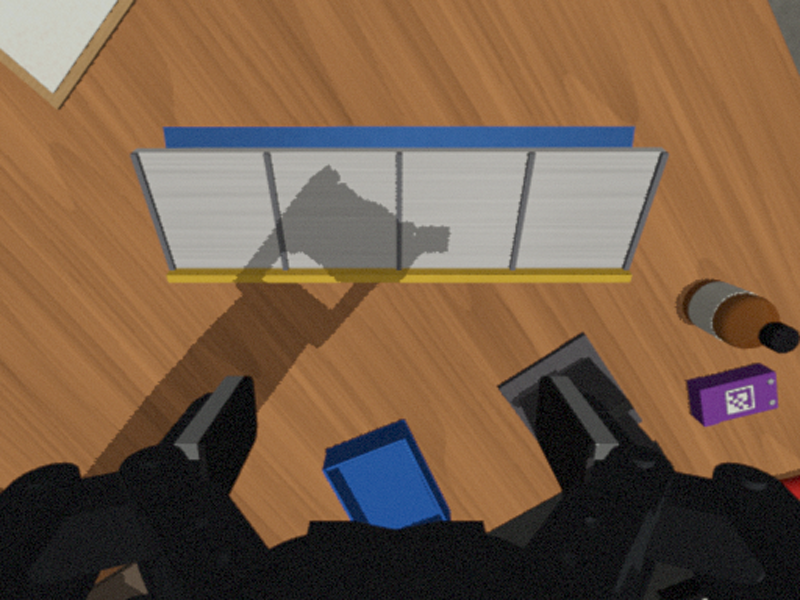

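Run:
```python
from h import *
from scipy.optimize import least_squares
p,d,c=load('top0'); _,dw,cw=load('w1')
cr=np.array([[352,40],[270,148],[188,260],[105,371],[25,487]])/3.5+[60,105]
lo=np.array([[385,230],[308,339],[230,447]])/3.5+[60,105]
Y=[-210,-105,0,105,210]
M=np.array([[55,y,4] for y in Y]+[[-55,y,4] for y in Y[1:4]])/1000.
Mw=np.array([[55,y,4] for y in Y[::-1]]+[[-55,y,4] for y in Y[::-1]])/1000.
ow=(np.array([[137,153],[267,153],[399,153],[530,153],[662,153],[174,269],[285,269],[399,269],[514,269],[626,269]])+.5)/1.5625-.5
ot=np.vstack([cr,lo])-.5
D=lambda q:R.from_euler('z',q[2])*R.from_euler('y',-q[4])
fw=lambda q:(proj(cw,D(q).apply(Mw)+[q[0],q[1],q[3]])-ow).ravel()
ft=lambda q:(proj(c,D(q).apply(M)+[q[0],q[1],q[3]])-ot).ravel()
for nm,f in dict(w=fw,both=lambda q:np.r_[fw(q),ft(q)],w3=lambda q:fw(np.r_[q[:3],.07,.35]),t3=lambda q:ft(np.r_[q[:3],.07,.35])).items():
    s=least_squares(f,[.57,.26,.96,.07,.35]); print(nm,s.x.round(4),abs(s.fun).max().round(2)); 
    if nm=='w': print(s.fun.reshape(-1,2).round(1))
# depth plane check
P=cloud(cw,dw); v,u=np.mgrid[105:168:2,120:380:2]; q=P[v,u].reshape(-1,3)
q=q[(q[:,2]>.03)&(q[:,2]<.12)]
A=np.c_[q[:,:2],np.ones(len(q))]
for _ in range(5):
    k=np.linalg.lstsq(A,q[:,2],rcond=None)[0]; e=q[:,2]-A@k; g=abs(e)<.006; A,q=A[g],q[g]
print('plane tilt',np.arctan(np.hypot(*k[:2])),'az',np.arctan2(k[1],k[0]),'z at fit',k@[.572,.265,1],len(q))
```

```text
w [0.5753 0.2667 0.9615 0.0655 0.3239] 1.41
[[-0.4 -0. ]
 [ 0.5 -0.1]
 [ 0.2 -0.2]
 [ 0.6 -0.3]
 [ 0.4 -0.4]
 [-0.2  0.4]
 [ 0.8  0.3]
 [ 0.   0.3]
 [-1.4  0.2]
 [-0.9  0.1]]
both [0.5751 0.2668 0.9615 0.0655 0.3262] 1.58
w3 [0.5754 0.267  0.9615 0.07   0.35  ] 2.89
t3 [0.5737 0.2659 0.9597 0.07   0.35  ] 0.9
plane tilt 0.34905228757135975 az 0.9605575340887582 z at fit 0.0689914967600174 4143
```

```bash
python3 -m handwheel '[0.0175,-0.2505,0,0,0,-0.0579,0.0175,-0.2505,0,0,0,-0.0579,0.0175,-0.2505,0,0,0,-0.0579,0.0175,-0.2505,0,0,0,-0.0579,0.0175,-0.2505,0,0,0,-0.0579]' >/dev/null && python3 -m handwheel '[0.0175,-0.2505,0,0,0,-0.0579,0.0175,-0.2505,0,0,0,-0.0579,0.0175,-0.2505,0,0,0,-0.0579,0.0175,-0.2505,0,0,0,-0.0579,0.0175,-0.2505,0,0,0,-0.0579]' >/dev/null && python3 -m handwheel '[0.0175,-0.2505,-0.24,0,0,-0.0579,0.0175,-0.2505,-0.24,0,0,-0.0579,0,0,-0.24,0,0,0,0,0,-0.24,0,0,0,0,0,-0.24,0,0,0]' >/dev/null && python3 -m handwheel '[0,0,0,0,0,0,0,0,0,0,0,0]'
python3 - <<'E'
from h import *
s=ctrl.get_state(); print(s['eef_pos'],s['qpos'])
p,d,c=snap('wrist','w2.png')
E
```

```text
time: 3.03
eef_pos: [0.5895, -0.1836, 0.193]
tcp_rot: [0.998, -0.065, -0.003, -0.001]
contact_force: [0.5, -0.3, 1.5]
opening: 1.002
finger_force: 0.0
[ 0.58946016 -0.18359337  0.19300675] [-4.66146535e-01  2.16043984e-01  1.76979489e+00  1.23321018e-04
  1.16212861e+00  1.23482681e+00]
```

View pics/w2.png

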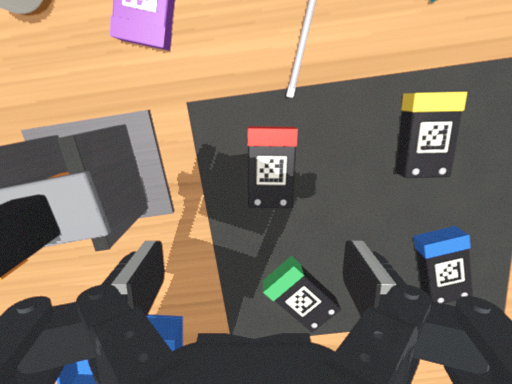

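```bash
cat >> h.py <<'E'
DP=np.array([.5745,.2665,.0695]); DY=.961
def bay(k,x=-15,z=0): # bay k point, deck frame mm
    return DP+deckR(DY).apply(np.array([x,-157.5+105*(k-1),z])/1000)
def tri(c1,p1,c2,p2):
    A=[];b=[]
    for c,(u,v) in((c1,p1),(c2,p2)):
        o=world(c,u,v,d=0); r=world(c,u,v,d=1)-o; r/=np.linalg.norm(r); Q=np.eye(3)-np.outer(r,r); A.append(Q);b.append(Q@o)
    return np.linalg.lstsq(np.vstack(A),np.hstack(b),rcond=None)[0]
def meas(f,name,box,z=.025,show=1):
    p,d,c=load(f) if isinstance(f,str) else f
    (b,bc,_),(l,lc,_)=house(p,c,name,box,z)
    B,L=np.array(b[0])/1e3,np.array(l[0])/1e3; v=B-L
    yaw=np.arctan2(v[1],v[0]); print(name,'label',L.round(4),'px',lc.round(1),'yaw %.3f'%yaw,'dist %.4f'%np.linalg.norm(v),'sizes',np.round(b[1]),np.round(l[1])); return L,yaw,lc
E
python3 - <<'E'
from h import *
_,d,cw=load('w2'); _,dt,ct=load('top0')
W=dict(red=(240,120,305,215),yellow=(395,85,475,180),green=(255,250,342,335),blue=(408,220,475,305))
T=dict(red=(285,160,322,205),yellow=(340,160,375,200),green=(288,220,325,260),blue=(345,215,380,255))
for n in W:
    L,y,l1=meas('w2',n,W[n]); l2=house(load('top0')[0],ct,n,T[n],.025)[1][1]
    print('  tri',tri(cw,l1,ct,l2).round(4), 'depth', cloud(cw,d)[int(l1[1])-4:int(l1[1])+5,int(l1[0])-4:int(l1[0])+5].reshape(-1,3).mean(0).round(4))
    if n=='red': r=(L,y)
q=go((*r[0],.08),down(r[1])); go((*r[0],.022),down(r[1]),q)
E
```

```text
red label [ 0.5961 -0.2021] px [270.1 164.6] yaw -0.123 dist 0.0288 sizes [47. 19.] [42. 37.]
  tri [ 0.5925 -0.2021  0.004 ] depth [ 0.5989 -0.2006  0.0284]
yellow label [ 0.604  -0.3575] px [433.8 136.6] yaw 0.051 dist 0.0327 sizes [58. 17.] [31. 30.]
  tri [ 0.6038 -0.3577  0.024 ] depth [ 0.6051 -0.3569  0.0249]
green label [ 0.4369 -0.2194] px [302.9 301.1] yaw 0.565 dist 0.0380 sizes [27. 52.] [31. 31.]
  tri [ 0.4354 -0.2199  0.0227] depth [ 0.4373 -0.2185  0.0249]
blue label [ 0.4534 -0.3807] px [449.6 272.1] yaw 0.260 dist 0.0395 sizes [31. 57.] [31. 31.]
  tri [ 0.4527 -0.381   0.0238] depth [ 0.454  -0.38    0.0251]
tot [ 0.033 -0.117 -0.776] [-0.    -0.     0.004] n 3 row [ 0.0109 -0.039  -0.2585] [-0.     -0.      0.0015]
tot [ 0.     0.    -0.387] [0. 0. 0.] n 2 row [ 0.      0.     -0.1933] [0. 0. 0.]
```

```bash
cat >> h.py <<'E'
def meas(f,name,box,z=.025,show=1):
    p,d,c=load(f) if isinstance(f,str) else f
    u0,v0,u1,v1=box
    (b,bc,_),_=house(p,c,name,box,z)
    g=p[v0:v1,u0:u1].astype(int); w=((g.min(-1)>130)&(np.ptp(g,-1)<40)).astype(np.uint8)
    w=cv2.morphologyEx(np.pad(w,8),cv2.MORPH_CLOSE,np.ones((5,5)))[8:-8,8:-8]
    n,l,s,ce=cv2.connectedComponentsWithStats(w); i=1+np.argmax(s[1:,4]); v,u=np.nonzero(l==i)
    pts=np.array([world(c,a+u0,b_+v0,z=z)[:2]*1000 for a,b_ in zip(u,v)],np.float32); r=cv2.minAreaRect(pts)
    L=np.array(r[0])/1e3; vv=np.array(b[0])/1e3-L; y0=np.arctan2(vv[1],vv[0]); a=np.radians(r[2])
    yaw=a+np.round((y0-a)/(np.pi/2))*np.pi/2; lc=proj(c,[*L,z])[0]
    print(name,'label',L.round(4),'px',lc.round(1),'yaw %.3f (band %.3f)'%(yaw,y0),'size',np.round(r[1],1)); return L,yaw,lc
E
python3 - <<'E'
from h import *
_,d,cw=load('w2'); _,dt,ct=load('top0')
W=dict(red=(240,120,305,215),yellow=(395,85,475,180),green=(255,250,342,335),blue=(408,220,475,305))
T=dict(red=(285,160,322,205),yellow=(340,160,375,200),green=(288,220,325,260),blue=(345,215,380,255))
for n in W:
    L,y,l1=meas('w2',n,W[n]); L2,_,l2=meas('top0',n,T[n])
    print('  tri',tri(cw,l1,ct,l2).round(4))
    if n=='red': r=(L,y)
q=go((*r[0],.08),down(r[1])); go((*r[0],.022),down(r[1]),q)
E
```

```text
red label [ 0.5924 -0.201 ] px [271.  169.7] yaw -0.129 (band -0.141) size [29.5 29.1]
red label [ 0.5903 -0.2008] px [301.3 186.1] yaw -0.142 (band -0.131) size [27.8 27.5]
  tri [ 0.5908 -0.2013  0.0187]
yellow label [ 0.6042 -0.3576] px [433.8 136.8] yaw -0.116 (band 0.053) size [30.2 29.4]
yellow label [ 0.6026 -0.3569] px [356.7 182. ] yaw -0.132 (band -0.082) size [27.6 27.6]
  tri [ 0.6034 -0.3577  0.0237]
green label [ 0.4369 -0.2194] px [302.9 301.3] yaw 0.665 (band 0.566) size [30.4 30. ]
green label [ 0.4358 -0.2194] px [308.  241.3] yaw 0.644 (band 0.679) size [27.8 29.1]
  tri [ 0.4358 -0.2196  0.0235]
blue label [ 0.4535 -0.3807] px [449.5 272.3] yaw 0.145 (band 0.261) size [30.1 30.3]
blue label [ 0.4513 -0.3791] px [365.1 236. ] yaw 0.005 (band 0.149) size [27.9 28.1]
  tri [ 0.4518 -0.3806  0.0233]
tot [ 0.008 -0.11  -0.776] [-0.    -0.     0.001] n 3 row [ 0.0026 -0.0366 -0.2585] [-0.     -0.      0.0002]
tot [ 0.     0.    -0.387] [0. 0. 0.] n 2 row [ 0.      0.     -0.1933] [0. 0. 0.]
```

```bash
python3 -m handwheel '[0.01,-0.055,-0.26,0,0,0,0,-0.055,-0.26,0,0,0,0,0,-0.26,0,0,0,0,0,-0.2,0,0,0,0,0,-0.16,0,0,0]' - 40 >/dev/null && python3 -m handwheel '[0,0,0,0,0,0,0,0,0,0,0,0,0,0,0,0,0,0]'
python3 -m handwheel '[0,0,0,0,0,0,0,0,0,0,0,0,0,0,0,0,0,0,0,0,0,0,0,0,0,0,0,0,0,0]' 0.3 40;python3 -m handwheel '[0,0,0,0,0,0,0,0,0,0,0,0,0,0,0,0,0,0]'
```

```text
time: 3.75
eef_pos: [0.5952, -0.2031, 0.0287]
tcp_rot: [0.998, -0.066, 0.003, 0.001]
contact_force: [0.3, -0.7, 0.4]
opening: 0.999
finger_force: 0.0
time: 4.17
eef_pos: [0.5934, -0.2026, 0.0266]
tcp_rot: [0.998, -0.066, 0.001, 0.001]
contact_force: [-0.2, 1.4, 5.6]
opening: 0.528
finger_force: 43.2
time: 4.42
eef_pos: [0.5934, -0.2026, 0.0266]
tcp_rot: [0.998, -0.066, 0.001, 0.0]
contact_force: [-0.4, 1.7, 7.0]
opening: 0.522
finger_force: 43.2
```

```bash
cat >> h.py <<'E'
def place(k,dx,h,frm=None,up=.1):
    """dx: tcp minus label along housing x (m), h tcp above underside (m)"""
    T=deckR(DY)*F; n=deckR(DY).apply([0,0,1]); e=deckR(DY).apply([1,0,0])
    t=bay(k)+e*(dx+.005)+n*(h+.001)
    print('hover',(t+n*up).round(4),'rv from now'); q=go(t+n*up,T,frm); print('down');q=go(t,T,q); print('x unit 1mm',(-e*.001/.15).round(5)); return q
E
python3 - <<'E'
from h import *
s=ctrl.get_state(); fr=(s['eef_pos']+[0,0,.2],R.from_quat(s['tcp_rot']))
place(1,.0019,.026,fr)
E
```

```text
hover [0.6743 0.1344 0.186 ] rv from now
tot [ 0.539  2.247 -0.271] [ 0.094 -0.213  0.689] n 10 row [ 0.0539  0.2247 -0.0271] [ 0.0094 -0.0213  0.0689]
down
tot [ 0.131  0.187 -0.626] [0. 0. 0.] n 3 row [ 0.0436  0.0625 -0.2087] [0. 0. 0.]
x unit 1mm [-0.00359 -0.00513 -0.00229]
```

```bash
python3 -m handwheel '[0,0,0.2667,0,0,0,0,0,0.2667,0,0,0,0,0,0.2667,0,0,0,0,0,0.2667,0,0,0,0,0,0.2667,0,0,0]' && python3 -m handwheel '[0.0539,0.2247,0,0.0094,-0.0213,0.0689,0.0539,0.2247,0,0.0094,-0.0213,0.0689,0.0539,0.2247,0,0.0094,-0.0213,0.0689,0.0539,0.2247,0,0.0094,-0.0213,0.0689,0.0539,0.2247,0,0.0094,-0.0213,0.0689]' && python3 -m handwheel '[0.0539,0.2247,0,0.0094,-0.0213,0.0689,0.0539,0.2247,0,0.0094,-0.0213,0.0689,0.0539,0.2247,0,0.0094,-0.0213,0.0689,0.0539,0.2247,0,0.0094,-0.0213,0.0689,0.0539,0.2247,0,0.0094,-0.0213,0.0689]' >/dev/null && python3 -m handwheel '[0,0,-0.135,0,0,0,0,0,-0.135,0,0,0,0,0,0,0,0,0,0,0,0,0,0,0]'
python3 - <<'E'
from h import *
place(1,.0019,.026)
p,d,c=snap('wrist','w3.png')
E
```

```text
time: 4.83
eef_pos: [0.5916, -0.2018, 0.2261]
tcp_rot: [0.998, -0.066, -0.0, -0.0]
contact_force: [0.5, -0.3, -0.5]
opening: 0.521
finger_force: 42.4
time: 5.25
eef_pos: [0.6323, -0.0319, 0.2244]
tcp_rot: [0.974, 0.205, 0.08, -0.042]
contact_force: [0.5, -0.1, -0.2]
opening: 0.528
finger_force: 42.4
time: 6.0
eef_pos: [0.6717, 0.1351, 0.1819]
tcp_rot: [0.874, 0.455, 0.151, -0.081]
contact_force: [0.6, -0.2, -0.6]
opening: 0.526
finger_force: 42.4
hover [0.6743 0.1344 0.186 ] rv from now
tot [ 0.018 -0.005  0.027] [ 0.001 -0.004 -0.001] n 1 row [ 0.0176 -0.005   0.0274] [ 0.0009 -0.004  -0.0005]
down
tot [ 0.131  0.187 -0.626] [0. 0. 0.] n 3 row [ 0.0436  0.0625 -0.2087] [0. 0. 0.]
x unit 1mm [-0.00359 -0.00513 -0.00229]
```

View pics/w3.png

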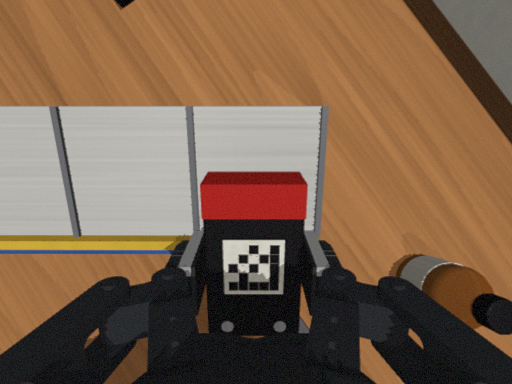

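```bash
python3 -m handwheel '[0.037,0.0455,-0.15,0,0,0,0.037,0.0455,-0.15,0,0,0,0.037,0.0455,-0.15,0,0,0,0.019,0.0228,-0.075,0,0,0,0,0,0,0,0,0]' && python3 -m handwheel '[0,0,0,0,0,0,0,0,0,0,0,0]'
python3 - <<'E'
from h import *
place(1,.0019,.026,up=0)
E
```

```text
time: 6.47
eef_pos: [0.6916, 0.159, 0.103]
tcp_rot: [0.874, 0.455, 0.152, -0.081]
contact_force: [-0.7, -0.1, -2.1]
opening: 0.528
finger_force: 42.4
time: 6.63
eef_pos: [0.6938, 0.1585, 0.1078]
tcp_rot: [0.873, 0.455, 0.155, -0.079]
contact_force: [-0.1, -0.6, -0.2]
opening: 0.525
finger_force: 42.4
hover [0.694  0.1625 0.0921] rv from now
tot [ 0.001  0.027 -0.105] [ 0.001  0.001 -0.   ] n 1 row [ 0.0007  0.0266 -0.1045] [ 0.001   0.0012 -0.0001]
down
tot [0. 0. 0.] [0. 0. 0.] n 1 row [0. 0. 0.] [0. 0. 0.]
x unit 1mm [-0.00359 -0.00513 -0.00229]
```

```bash
python3 -m handwheel '[0,0.016,-0.05,0,0,0,0,0.01,-0.04,0,0,0,0,0,0,0,0,0,0,0,0,0,0,0,0,0,0,0,0,0]'
python3 - <<'E'
from h import *
place(1,.0019,.026,up=0)
E
```

```text
time: 7.05
eef_pos: [0.6927, 0.1628, 0.0921]
tcp_rot: [0.873, 0.455, 0.154, -0.08]
contact_force: [0.3, 0.3, -0.4]
opening: 0.527
finger_force: 42.5
hover [0.694  0.1625 0.0921] rv from now
tot [ 0.009 -0.002 -0.   ] [ 0.001 -0.001 -0.   ] n 1 row [ 0.0085 -0.002  -0.0003] [ 0.001  -0.0007 -0.0003]
down
tot [0. 0. 0.] [0. 0. 0.] n 1 row [0. 0. 0.] [0. 0. 0.]
x unit 1mm [-0.00359 -0.00513 -0.00229]
```

Now slide down-slope 3 mm, then probe, then to the deck.

```bash
python3 -m handwheel '[-0.0108,-0.0154,-0.0069,0,0,0,0,0,0,0,0,0,0,0,0,0,0,0]'; python3 -m handwheel '[-0.0036,-0.0051,-0.0023,0,0,0,0,0,0,0,0,0,0,0,0,0,0,0]'; python3 -m handwheel '[0,0,-0.007,0,0,0,0,0,0,0,0,0,0,0,0,0,0,0]'
```

```text
time: 7.3
eef_pos: [0.6911, 0.1605, 0.0911]
tcp_rot: [0.873, 0.455, 0.154, -0.08]
contact_force: [0.7, 0.5, 0.7]
opening: 0.525
finger_force: 42.5
time: 7.55
eef_pos: [0.691, 0.1603, 0.0912]
tcp_rot: [0.873, 0.455, 0.154, -0.08]
contact_force: [1.9, 4.3, 0.5]
opening: 0.526
finger_force: 42.4
time: 7.8
eef_pos: [0.6911, 0.1603, 0.0909]
tcp_rot: [0.873, 0.455, 0.154, -0.08]
contact_force: [-0.4, 3.7, 6.0]
opening: 0.526
finger_force: 42.9
```

```bash
python3 -m handwheel '[0,0,0,0,0,0,0,0,0,0,0,0,0,0,0,0,0,0,0,0,0,0,0,0]' 0.85; python3 -m handwheel '[-0.044,-0.0625,0.209,0,0,0,-0.044,-0.0625,0.209,0,0,0,-0.044,-0.0625,0.209,0,0,0,0,0,0,0,0,0,0,0,0,0,0,0]' 1.0
python3 - <<'E'
from h import *
p,d,c=snap('wrist','w4.png'); snap('top','t4.png')
s=ctrl.get_state(); print(s['qpos'])
T=dict(yellow=(340,160,375,200),green=(288,220,325,260),blue=(345,215,380,255))
for n in T: meas('t4',n,T[n])
fr=(s['eef_pos'],R.from_quat(s['tcp_rot']))
go((.604,-.3575,.2),down(-.125),fr)
E
```

```text
time: 8.13
eef_pos: [0.6898, 0.1591, 0.0883]
tcp_rot: [0.873, 0.455, 0.152, -0.08]
contact_force: [-0.7, -0.2, -1.3]
opening: 0.849
finger_force: 0.0
time: 8.55
eef_pos: [0.672, 0.1306, 0.1866]
tcp_rot: [0.873, 0.455, 0.156, -0.079]
contact_force: [-0.2, 1.2, -0.5]
opening: 1.001
finger_force: 0.0
[-0.05442503  0.26308754  1.76068832  0.36058083  0.96263449  0.37074355]
yellow label [ 0.6027 -0.3578] px [357. 182.] yaw -0.007 (band -0.025) size [28.2 28.4]
green label [ 0.435  -0.2196] px [308.1 241.6] yaw 0.646 (band 0.670) size [29.5 29.7]
blue label [ 0.4527 -0.3806] px [365.6 235.5] yaw 0.158 (band 0.201) size [29.8 28.6]
tot [-0.44  -3.259  0.117] [-0.095  0.211 -0.684] n 12 row [-0.0367 -0.2716  0.0098] [-0.0079  0.0176 -0.057 ]
```

View pics/w4.png

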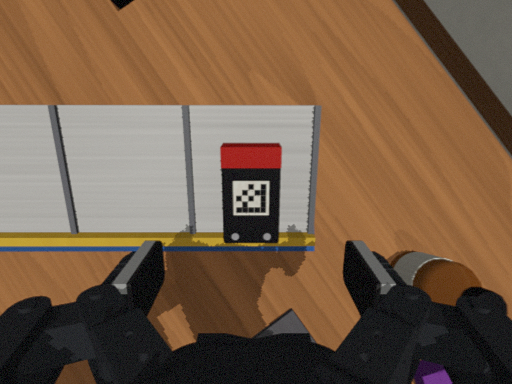

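```bash
python3 -m handwheel '[0,0,0.22,0,0,0,0,0,0.22,0,0,0,-0.0367,-0.2716,0,-0.0079,0.0176,-0.057,-0.0367,-0.2716,0,-0.0079,0.0176,-0.057,-0.0367,-0.2716,0,-0.0079,0.0176,-0.057]' >/dev/null && python3 -m handwheel '[-0.0367,-0.2716,0,-0.0079,0.0176,-0.057,-0.0367,-0.2716,0,-0.0079,0.0176,-0.057,-0.0367,-0.2716,0,-0.0079,0.0176,-0.057,-0.0367,-0.2716,0,-0.0079,0.0176,-0.057,-0.0367,-0.2716,0,-0.0079,0.0176,-0.057]' >/dev/null && python3 -m handwheel '[-0.0367,-0.2716,0,-0.0079,0.0176,-0.057,-0.0367,-0.2716,0,-0.0079,0.0176,-0.057,-0.0367,-0.2716,0,-0.0079,0.0176,-0.057,-0.0367,-0.2716,-0.2,-0.0079,0.0176,-0.057,0,0,-0.2,0,0,0]' >/dev/null && python3 -m handwheel '[0,0,0,0,0,0,0,0,0,0,0,0,0,0,0,0,0,0]'
python3 - <<'E'
from h import *
p,d,c=snap('wrist','w5.png')
u,v=proj(c,[.604,-.3575,.025])[0].astype(int); print(u,v)
L,y,_=meas('w5','yellow',(u-50,v-60,u+50,v+60))
q=go((*L,.08),down(y)); go((*L,.026),down(y),q)
E
```

```text
time: 10.15
eef_pos: [0.6058, -0.3489, 0.1944]
tcp_rot: [0.998, -0.061, 0.0, -0.0]
contact_force: [-0.6, -1.0, 0.8]
opening: 0.999
finger_force: 0.0
262 176
yellow label [ 0.6039 -0.3577] px [262.4 176.2] yaw -0.123 (band -0.103) size [28.7 28.6]
tot [-0.016 -0.057 -0.774] [ 0.001  0.002 -0.   ] n 3 row [-0.0055 -0.0191 -0.258 ] [ 0.0003  0.0006 -0.    ]
tot [ 0.    0.   -0.36] [0. 0. 0.] n 2 row [ 0.    0.   -0.18] [0. 0. 0.]
```

```bash
python3 -m handwheel '[-0.008,-0.03,-0.26,0,0,0,-0.008,-0.027,-0.26,0,0,0,0,0,-0.26,0,0,0,0,0,-0.2,0,0,0,0,0,-0.15,0,0,0]' >/dev/null && python3 -m handwheel '[0,0,0,0,0,0,0,0,0,0,0,0,0,0,0,0,0,0]'
python3 -m handwheel '[0,0,0,0,0,0,0,0,0,0,0,0,0,0,0,0,0,0,0,0,0,0,0,0,0,0,0,0,0,0]' 0.3 40;python3 -m handwheel '[0,0,0,0,0,0,0,0,0,0,0,0]'
python3 - <<'E'
from h import *
s=ctrl.get_state(); P=s['eef_pos']; dx=(P[:2]-[.6039,-.3577])@[np.cos(-.123),np.sin(-.123)]; print(dx)
fr=(P+[0,0,.2],R.from_quat(s['tcp_rot']))
place(2,dx,P[2]-.0005,fr)
E
```

```text
time: 10.87
eef_pos: [0.6053, -0.3592, 0.029]
tcp_rot: [0.998, -0.061, 0.003, 0.002]
contact_force: [0.1, 0.4, 0.3]
opening: 1.001
finger_force: 0.0
time: 11.28
eef_pos: [0.6042, -0.3592, 0.0276]
tcp_rot: [0.998, -0.062, 0.002, 0.001]
contact_force: [-0.5, 0.6, 6.0]
opening: 0.525
finger_force: 43.7
time: 11.45
eef_pos: [0.6042, -0.3592, 0.0276]
tcp_rot: [0.998, -0.062, 0.002, 0.001]
contact_force: [-0.5, 1.9, 6.2]
opening: 0.524
finger_force: 43.7
0.00046709807420668484
hover [0.5873 0.1931 0.1866] rv from now
tot [-0.113  3.682 -0.274] [ 0.095 -0.211  0.684] n 14 row [-0.0081  0.263  -0.0195] [ 0.0068 -0.0151  0.0489]
down
tot [ 0.131  0.187 -0.626] [0. 0. 0.] n 3 row [ 0.0436  0.0625 -0.2087] [0. 0. 0.]
x unit 1mm [-0.00359 -0.00513 -0.00229]
```

```bash
python3 -m handwheel '[0,0,0.2667,0,0,0,0,0,0.2667,0,0,0,0,0,0.2667,0,0,0,0,0,0.2667,0,0,0,0,0,0.2667,0,0,0]' >/dev/null && python3 -m handwheel '[-0.0081,0.263,0,0.0068,-0.0151,0.0489,-0.0081,0.263,0,0.0068,-0.0151,0.0489,-0.0081,0.263,0,0.0068,-0.0151,0.0489,-0.0081,0.263,0,0.0068,-0.0151,0.0489,-0.0081,0.263,0,0.0068,-0.0151,0.0489]' && python3 -m handwheel '[-0.0081,0.263,0,0.0068,-0.0151,0.0489,-0.0081,0.263,0,0.0068,-0.0151,0.0489,-0.0081,0.263,0,0.0068,-0.0151,0.0489,-0.0081,0.263,0,0.0068,-0.0151,0.0489,-0.0081,0.263,0,0.0068,-0.0151,0.0489]' >/dev/null && python3 -m handwheel '[-0.0081,0.263,0,0.0068,-0.0151,0.0489,-0.0081,0.263,0,0.0068,-0.0151,0.0489,-0.0081,0.263,0,0.0068,-0.0151,0.0489,-0.0081,0.263,0,0.0068,-0.0151,0.0489,0,0,-0.12,0,0,0]' >/dev/null&& python3 -m handwheel '[0,0,-0.12,0,0,0,0,0,0,0,0,0,0,0,0,0,0,0,0,0,0,0,0,0]'
python3 - <<'E'
from h import *
place(2,.0005,.0271)
E
```

```text
time: 12.28
eef_pos: [0.5961, -0.1593, 0.2246]
tcp_rot: [0.989, 0.131, 0.058, -0.031]
contact_force: [0.3, 0.5, -1.5]
opening: 0.523
finger_force: 42.8
time: 13.45
eef_pos: [0.5864, 0.1935, 0.1899]
tcp_rot: [0.873, 0.456, 0.154, -0.08]
contact_force: [1.1, -0.9, -0.9]
opening: 0.525
finger_force: 42.8
hover [0.5873 0.1931 0.1866] rv from now
tot [ 0.006 -0.002 -0.022] [ 0.001 -0.001 -0.001] n 1 row [ 0.0056 -0.0023 -0.0222] [ 0.0006 -0.0007 -0.0006]
down
tot [ 0.131  0.187 -0.626] [0. 0. 0.] n 3 row [ 0.0436  0.0625 -0.2087] [0. 0. 0.]
x unit 1mm [-0.00359 -0.00513 -0.00229]
```

Total (0.137, 0.185, -0.648).

```bash
python3 -m handwheel '[0.0457,0.0617,-0.209,0,0,0,0.0457,0.0617,-0.209,0,0,0,0.0228,0.0308,-0.11,0,0,0,0.0228,0.0308,-0.1,0,0,0,0,0,0,0,0,0]' >/dev/null && python3 -m handwheel '[0,0,0,0,0,0,0,0,0,0,0,0,0,0,0,0,0,0]'
python3 - <<'E'
from h import *
place(2,.0005,.0271,up=0)
E
```

```text
time: 14.12
eef_pos: [0.6077, 0.2212, 0.0972]
tcp_rot: [0.873, 0.456, 0.155, -0.08]
contact_force: [0.5, -0.2, -1.9]
opening: 0.525
finger_force: 43.1
hover [0.6069 0.2212 0.0926] rv from now
tot [-0.005  0.    -0.03 ] [ 0.001  0.001 -0.001] n 1 row [-0.005   0.     -0.0304] [ 0.0005  0.0008 -0.0007]
down
tot [0. 0. 0.] [0. 0. 0.] n 1 row [0. 0. 0.] [0. 0. 0.]
x unit 1mm [-0.00359 -0.00513 -0.00229]
```

```bash
python3 -m handwheel '[-0.005,0,-0.028,0,0,0,0,0,0,0,0,0,0,0,0,0,0,0,0,0,0,0,0,0]' ; python3 -m handwheel '[-0.0108,-0.0154,-0.0069,0,0,0,0,0,0,0,0,0,0,0,0,0,0,0]'; python3 -m handwheel '[-0.0036,-0.0051,-0.0023,0,0,0,0,0,0,0,0,0,0,0,0,0,0,0]'
```

```text
time: 14.45
eef_pos: [0.607, 0.2214, 0.0925]
tcp_rot: [0.873, 0.456, 0.155, -0.08]
contact_force: [-0.5, -3.3, 3.4]
opening: 0.526
finger_force: 43.8
time: 14.7
eef_pos: [0.6054, 0.2193, 0.0915]
tcp_rot: [0.873, 0.456, 0.155, -0.08]
contact_force: [-0.4, -0.9, 6.0]
opening: 0.521
finger_force: 43.8
time: 14.95
eef_pos: [0.605, 0.2188, 0.0913]
tcp_rot: [0.873, 0.455, 0.155, -0.08]
contact_force: [0.1, 0.0, 6.6]
opening: 0.53
finger_force: 43.9
```

```bash
python3 -m handwheel '[-0.0036,-0.0051,-0.0023,0,0,0,0,0,0,0,0,0,0,0,0,0,0,0]'; python3 -m handwheel '[-0.0036,-0.0051,-0.0023,0,0,0,0,0,0,0,0,0,0,0,0,0,0,0]'
```

```text
time: 15.2
eef_pos: [0.6049, 0.2187, 0.0913]
tcp_rot: [0.873, 0.455, 0.156, -0.081]
contact_force: [2.2, 4.1, 5.7]
opening: 0.526
finger_force: 43.6
time: 15.45
eef_pos: [0.6049, 0.2186, 0.0914]
tcp_rot: [0.873, 0.455, 0.157, -0.081]
contact_force: [5.0, 7.4, 4.5]
opening: 0.525
finger_force: 43.4
```

```bash
python3 -m handwheel '[0,0,0,0,0,0,0,0,0,0,0,0,0,0,0,0,0,0,0,0,0,0,0,0]' 0.85 >/dev/null; python3 -m handwheel '[-0.044,-0.0625,0.209,0,0,0,-0.044,-0.0625,0.209,0,0,0,-0.044,-0.0625,0.209,0,0,0,0,0,0.2,0,0,0,0,0,0.2,0,0,0]' 1.0
python3 - <<'E'
from h import *
p,d,c=snap('wrist','w6.png'); snap('top','t6.png')
s=ctrl.get_state(); print(s['qpos'])
for k,n in((1,'red'),(2,'yellow')):
    u,v=proj(c,bay(k,z=24))[0]; print(n,u,v)
T=dict(green=(288,220,325,260),blue=(345,215,380,255))
for n in T: meas('t6',n,T[n])
go((.4363,-.2195,.25),down(.66))
E
```

```text
time: 16.2
eef_pos: [0.582, 0.188, 0.2435]
tcp_rot: [0.873, 0.456, 0.153, -0.081]
contact_force: [0.4, 1.2, -0.9]
opening: 0.998
finger_force: 0.0
[0.04258426 0.02952671 1.89426369 0.32577488 1.01465921 0.50512551]
red 361.8993768175896 194.96052708173812
yellow 254.1522322198772 194.83331097324756
green label [ 0.435  -0.2196] px [308.1 241.6] yaw 0.646 (band 0.678) size [29.5 29.7]
blue label [ 0.4527 -0.3806] px [365.6 235.5] yaw 0.158 (band 0.201) size [29.8 28.6]
tot [-0.996 -2.721  0.   ] [-0.161  0.16  -0.191] n 11 row [-0.0905 -0.2473  0.    ] [-0.0146  0.0146 -0.0174]
```

View pics/w6.png

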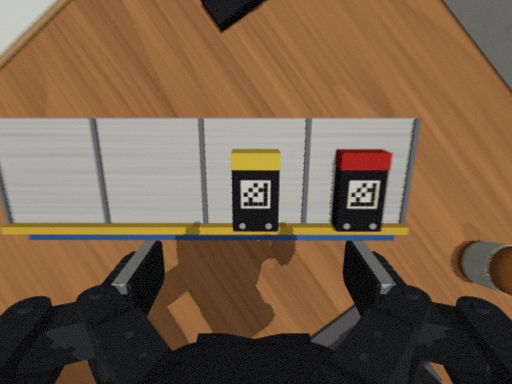

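```bash
python3 -m handwheel '[-0.0905,-0.2473,0,-0.0146,0.0146,-0.0174,-0.0905,-0.2473,0,-0.0146,0.0146,-0.0174,-0.0905,-0.2473,0,-0.0146,0.0146,-0.0174,-0.0905,-0.2473,0,-0.0146,0.0146,-0.0174,-0.0905,-0.2473,0,-0.0146,0.0146,-0.0174]' >/dev/null && python3 -m handwheel '[-0.0905,-0.2473,0,-0.0146,0.0146,-0.0174,-0.0905,-0.2473,0,-0.0146,0.0146,-0.0174,-0.0905,-0.2473,0,-0.0146,0.0146,-0.0174,-0.0905,-0.2473,0,-0.0146,0.0146,-0.0174,-0.0905,-0.2473,0,-0.0146,0.0146,-0.0174]' >/dev/null && python3 -m handwheel '[-0.0905,-0.2473,0,-0.0146,0.0146,-0.0174,0,0,-0.2,0,0,0,0,0,-0.2,0,0,0,0,0,0,0,0,0,0,0,0,0,0,0]' && python3 -m handwheel '[0,0,0,0,0,0,0,0,0,0,0,0]' >/dev/null
python3 - <<'E'
from h import *
p,d,c=snap('wrist','w7.png')
u,v=proj(c,[.4363,-.2195,.025])[0].astype(int); print(u,v)
L,y,_=meas('w7','green',(u-50,v-60,u+50,v+60))
go((*L,.026),down(y))
E
```

```text
time: 17.55
eef_pos: [0.4319, -0.2181, 0.1804]
tcp_rot: [0.947, 0.322, -0.007, -0.006]
contact_force: [-0.2, 0.3, 0.0]
opening: 0.997
finger_force: 0.0
254 175
green label [ 0.4371 -0.219 ] px [254.8 174.2] yaw 0.660 (band 0.682) size [27.6 28.7]
tot [ 0.016  0.004 -1.06 ] [-0.001 -0.005  0.001] n 4 row [ 0.0041  0.0009 -0.2651] [-0.0002 -0.0014  0.0003]
```

```bash
python3 -m handwheel '[0.008,0.002,-0.26,0,0,0,0.008,0.002,-0.26,0,0,0,0,0,-0.26,0,0,0,0,0,-0.17,0,0,0,0,0,-0.1,0,0,0]' >/dev/null && python3 -m handwheel '[0,0,0,0,0,0,0,0,0,0,0,0,0,0,0,0,0,0]'
python3 -m handwheel '[0,0,0,0,0,0,0,0,0,0,0,0,0,0,0,0,0,0,0,0,0,0,0,0,0,0,0,0,0,0]' 0.3 40 >/dev/null;python3 -m handwheel '[0,0,0,0,0,0,0,0,0,0,0,0]'
python3 - <<'E'
from h import *
s=ctrl.get_state(); P=s['eef_pos']; dx=(P[:2]-[.4371,-.219])@[np.cos(.66),np.sin(.66)]; print(dx,P[2]-.0005)
fr=(P+[0,0,.2],R.from_quat(s['tcp_rot']))
place(3,dx,P[2]-.0005,fr)
E
```

```text
time: 18.43
eef_pos: [0.4376, -0.2196, 0.0276]
tcp_rot: [0.946, 0.323, -0.004, -0.002]
contact_force: [0.6, -0.4, 0.4]
opening: 1.0
finger_force: 0.0
time: 19.02
eef_pos: [0.4369, -0.2193, 0.0269]
tcp_rot: [0.947, 0.323, -0.004, -0.002]
contact_force: [-0.8, 1.3, 6.9]
opening: 0.525
finger_force: 43.3
-0.0003246910410230872 0.026406752042808908
hover [0.5009 0.2528 0.1856] rv from now
tot [ 0.427  3.147 -0.275] [ 0.162 -0.161  0.191] n 12 row [ 0.0356  0.2623 -0.0229] [ 0.0135 -0.0134  0.0159]
down
tot [ 0.131  0.187 -0.626] [0. 0. 0.] n 3 row [ 0.0436  0.0625 -0.2087] [0. 0. 0.]
x unit 1mm [-0.00359 -0.00513 -0.00229]
```

```bash
python3 -m handwheel '[0,0,0.2667,0,0,0,0,0,0.2667,0,0,0,0,0,0.2667,0,0,0,0,0,0.2667,0,0,0,0,0,0.2667,0,0,0]' >/dev/null && python3 -m handwheel '[0.0356,0.2623,0,0.0135,-0.0134,0.0159,0.0356,0.2623,0,0.0135,-0.0134,0.0159,0.0356,0.2623,0,0.0135,-0.0134,0.0159,0.0356,0.2623,0,0.0135,-0.0134,0.0159,0.0356,0.2623,0,0.0135,-0.0134,0.0159]' && python3 -m handwheel '[0.0356,0.2623,0,0.0135,-0.0134,0.0159,0.0356,0.2623,0,0.0135,-0.0134,0.0159,0.0356,0.2623,0,0.0135,-0.0134,0.0159,0.0356,0.2623,0,0.0135,-0.0134,0.0159,0.0356,0.2623,0,0.0135,-0.0134,0.0159]' >/dev/null && python3 -m handwheel '[0.0356,0.2623,0,0.0135,-0.0134,0.0159,0.0356,0.2623,0,0.0135,-0.0134,0.0159,0,0,-0.13,0,0,0,0,0,-0.13,0,0,0,0,0,0,0,0,0]' >/dev/null&& python3 -m handwheel '[0,0,0,0,0,0,0,0,0,0,0,0,0,0,0,0,0,0]'
python3 - <<'E'
from h import *
place(3,-.0003,.0264,up=.02)
E
```

```text
time: 19.85
eef_pos: [0.462, -0.02, 0.225]
tcp_rot: [0.922, 0.381, 0.062, -0.037]
contact_force: [1.5, 0.9, -1.4]
opening: 0.527
finger_force: 42.4
time: 20.93
eef_pos: [0.501, 0.2533, 0.1881]
tcp_rot: [0.873, 0.455, 0.155, -0.081]
contact_force: [-0.1, -0.3, -1.6]
opening: 0.524
finger_force: 42.4
hover [0.5166 0.2753 0.1105] rv from now
tot [ 0.104  0.147 -0.517] [-0.001  0.001 -0.   ] n 2 row [ 0.0521  0.0735 -0.2587] [-0.0006  0.0003 -0.    ]
down
tot [ 0.026  0.037 -0.125] [0. 0. 0.] n 1 row [ 0.0262  0.0375 -0.1252] [0. 0. 0.]
x unit 1mm [-0.00359 -0.00513 -0.00229]
```

```bash
python3 -m handwheel '[0.0435,0.061,-0.214,0,0,0,0.0435,0.061,-0.214,0,0,0,0.0215,0.031,-0.107,0,0,0,0.0215,0.031,-0.095,0,0,0,0,0,0,0,0,0]' >/dev/null && python3 -m handwheel '[0,0,0,0,0,0,0,0,0,0,0,0,0,0,0,0,0,0]'
python3 - <<'E'
from h import *
place(3,-.0003,.0264,up=0)
E
```

```text
time: 21.6
eef_pos: [0.5204, 0.281, 0.0934]
tcp_rot: [0.873, 0.455, 0.155, -0.081]
contact_force: [-0.6, 0.1, -1.8]
opening: 0.524
finger_force: 44.3
hover [0.5205 0.2809 0.0917] rv from now
tot [ 0.001 -0.    -0.011] [-0.001  0.    -0.   ] n 1 row [ 0.0012 -0.0004 -0.0112] [-0.0012  0.0003 -0.0002]
down
tot [0. 0. 0.] [0. 0. 0.] n 1 row [0. 0. 0.] [0. 0. 0.]
x unit 1mm [-0.00359 -0.00513 -0.00229]
```

```bash
python3 -m handwheel '[-0.0108,-0.0154,-0.0159,0,0,0,0,0,0,0,0,0,0,0,0,0,0,0]'; python3 -m handwheel '[-0.0054,-0.0077,-0.0035,0,0,0,0,0,0,0,0,0,0,0,0,0,0,0]'; python3 -m handwheel '[-0.0036,-0.0051,-0.0023,0,0,0,0,0,0,0,0,0,0,0,0,0,0,0]'
```

```text
time: 21.85
eef_pos: [0.5183, 0.2787, 0.0903]
tcp_rot: [0.873, 0.455, 0.155, -0.081]
contact_force: [0.2, 0.3, -0.7]
opening: 0.528
finger_force: 44.3
time: 22.1
eef_pos: [0.5182, 0.2785, 0.0905]
tcp_rot: [0.873, 0.455, 0.156, -0.082]
contact_force: [2.2, 4.2, -1.6]
opening: 0.525
finger_force: 44.1
time: 22.35
eef_pos: [0.5182, 0.2784, 0.0906]
tcp_rot: [0.873, 0.454, 0.157, -0.082]
contact_force: [3.0, 6.8, -1.3]
opening: 0.53
finger_force: 44.0
```

Lip touched; set down, release, retreat, head to blue.

```bash
python3 -m handwheel '[0.0036,0.0051,-0.0077,0,0,0,0,0,0,0,0,0,0,0,0,0,0,0]';python3 -m handwheel '[0,0,0,0,0,0,0,0,0,0,0,0,0,0,0,0,0,0,0,0,0,0,0,0]' 0.85 >/dev/null; python3 -m handwheel '[-0.044,-0.0625,0.209,0,0,0,-0.044,-0.0625,0.209,0,0,0,-0.044,-0.0625,0.209,0,0,0,0,0,0.2,0,0,0,0,0,0.2,0,0,0]' 1.0
python3 - <<'E'
from h import *
p,d,c=snap('wrist','w8.png'); snap('top','t8.png')
for k in(1,2,3): print(proj(c,bay(k,z=24))[0])
meas('t8','blue',(345,215,380,255))
go((.453,-.3805,.25),down(.15))
E
```

```text
time: 22.6
eef_pos: [0.5186, 0.2787, 0.0895]
tcp_rot: [0.873, 0.455, 0.156, -0.082]
contact_force: [1.9, 5.3, 2.5]
opening: 0.527
finger_force: 44.5
time: 23.35
eef_pos: [0.4965, 0.2487, 0.2425]
tcp_rot: [0.873, 0.455, 0.153, -0.081]
contact_force: [0.5, 0.3, -0.5]
opening: 1.001
finger_force: 0.0
[470.43396719 196.18975465]
[362.12640738 196.1273306 ]
[254.01457364 196.06501935]
blue label [ 0.4527 -0.3806] px [365.6 235.5] yaw 0.158 (band 0.201) size [29.8 28.6]
tot [-0.315 -4.202  0.009] [-0.12   0.202 -0.512] n 16 row [-0.0197 -0.2626  0.0006] [-0.0075  0.0126 -0.032 ]
```

View pics/w8.png

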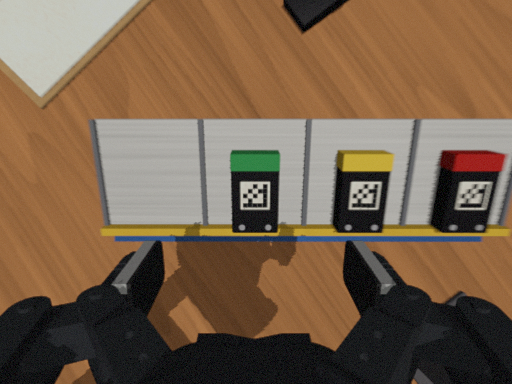

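```bash
python3 -m handwheel '[-0.0197,-0.2626,0,-0.0075,0.0126,-0.032,-0.0197,-0.2626,0,-0.0075,0.0126,-0.032,-0.0197,-0.2626,0,-0.0075,0.0126,-0.032,-0.0197,-0.2626,0,-0.0075,0.0126,-0.032,-0.0197,-0.2626,0,-0.0075,0.0126,-0.032]' >/dev/null && python3 -m handwheel '[-0.0197,-0.2626,0,-0.0075,0.0126,-0.032,-0.0197,-0.2626,0,-0.0075,0.0126,-0.032,-0.0197,-0.2626,0,-0.0075,0.0126,-0.032,-0.0197,-0.2626,0,-0.0075,0.0126,-0.032,-0.0197,-0.2626,0,-0.0075,0.0126,-0.032]' >/dev/null && python3 -m handwheel '[-0.0197,-0.2626,0,-0.0075,0.0126,-0.032,-0.0197,-0.2626,0,-0.0075,0.0126,-0.032,-0.0197,-0.2626,0,-0.0075,0.0126,-0.032,-0.0197,-0.2626,0,-0.0075,0.0126,-0.032,-0.0197,-0.2626,0,-0.0075,0.0126,-0.032]' >/dev/null && python3 -m handwheel '[-0.0197,-0.2626,0,-0.0075,0.0126,-0.032,0,0,-0.2,0,0,0,0,0,-0.2,0,0,0,0,0,0,0,0,0,0,0,0,0,0,0]' >/dev/null && python3 -m handwheel '[0,0,0,0,0,0,0,0,0,0,0,0]'
python3 - <<'E'
from h import *
p,d,c=snap('wrist','w9.png')
u,v=proj(c,[.453,-.3805,.025])[0].astype(int); print(u,v)
L,y,_=meas('w9','blue',(u-50,v-60,u+50,v+60))
go((*L,.026),down(y))
E
```

```text
time: 25.28
eef_pos: [0.4509, -0.3812, 0.1839]
tcp_rot: [0.997, 0.074, -0.003, -0.002]
contact_force: [-0.0, -0.1, 0.4]
opening: 0.998
finger_force: 0.0
253 174
blue label [ 0.4537 -0.3806] px [253.8 174.2] yaw 0.149 (band 0.170) size [27.5 28.6]
tot [ 0.018  0.004 -1.054] [-0.003 -0.004  0.001] n 4 row [ 0.0044  0.0009 -0.2636] [-0.0006 -0.0011  0.0002]
```

```bash
python3 -m handwheel '[0.008,0.002,-0.26,0,0,0,0.008,0.002,-0.26,0,0,0,0,0,-0.26,0,0,0,0,0,-0.17,0,0,0,0,0,-0.1,0,0,0]' >/dev/null && python3 -m handwheel '[0,0,0,0,0,0,0,0,0,0,0,0,0,0,0,0,0,0]'
python3 -m handwheel '[0,0,0,0,0,0,0,0,0,0,0,0,0,0,0,0,0,0,0,0,0,0,0,0,0,0,0,0,0,0]' 0.3 40 >/dev/null;python3 -m handwheel '[0,0,0,0,0,0,0,0,0,0,0,0]'
python3 - <<'E'
from h import *
s=ctrl.get_state(); P=s['eef_pos']; dx=(P[:2]-[.4537,-.3806])@[np.cos(.149),np.sin(.149)]; print(dx,P[2]-.0005)
fr=(P+[0,0,.2],R.from_quat(s['tcp_rot']))
place(4,dx,P[2]-.0005,fr)
E
```

```text
time: 26.0
eef_pos: [0.4539, -0.3814, 0.0268]
tcp_rot: [0.997, 0.074, -0.003, -0.002]
contact_force: [0.5, -0.9, 0.2]
opening: 1.002
finger_force: 0.0
time: 26.58
eef_pos: [0.4532, -0.3809, 0.0257]
tcp_rot: [0.997, 0.073, -0.004, -0.003]
contact_force: [-0.7, 0.9, 5.7]
opening: 0.529
finger_force: 43.9
-0.0005575040245491395 0.025241119295576202
hover [0.4149 0.3131 0.1845] rv from now
tot [-0.255  4.627 -0.275] [ 0.119 -0.201  0.512] n 17 row [-0.015   0.2722 -0.0162] [ 0.007  -0.0118  0.0301]
down
tot [ 0.131  0.187 -0.626] [0. 0. 0.] n 3 row [ 0.0436  0.0625 -0.2087] [0. 0. 0.]
x unit 1mm [-0.00359 -0.00513 -0.00229]
```

```bash
python3 -m handwheel '[0,0,0.2667,0,0,0,0,0,0.2667,0,0,0,0,0,0.2667,0,0,0,0,0,0.2667,0,0,0,0,0,0.2667,0,0,0]' >/dev/null && python3 -m handwheel '[0.02,0.2722,0,0.007,-0.0118,0.0301,0.02,0.2722,0,0.007,-0.0118,0.0301,0.02,0.2722,0,0.007,-0.0118,0.0301,0.02,0.2722,0,0.007,-0.0118,0.0301,0.02,0.2722,0,0.007,-0.0118,0.0301]' >/dev/null && python3 -m handwheel '[0.02,0.2722,0,0.007,-0.0118,0.0301,0.02,0.2722,0,0.007,-0.0118,0.0301,0.02,0.2722,0,0.007,-0.0118,0.0301,-0.0461,0.2722,0,0.007,-0.0118,0.0301,-0.0461,0.2722,0,0.007,-0.0118,0.0301]' && python3 -m handwheel '[-0.0461,0.2722,0,0.007,-0.0118,0.0301,-0.0461,0.2722,0,0.007,-0.0118,0.0301,-0.0461,0.2722,0,0.007,-0.0118,0.0301,-0.0461,0.2722,0,0.007,-0.0118,0.0301,-0.0461,0.2722,0,0.007,-0.0118,0.0301]' >/dev/null && python3 -m handwheel '[-0.0461,0.2722,0,0.007,-0.0118,0.0301,-0.0461,0.2722,0,0.007,-0.0118,0.0301,0,0,-0.13,0,0,0,0,0,-0.13,0,0,0,0,0,0,0,0,0]' >/dev/null&& python3 -m handwheel '[0,0,0,0,0,0,0,0,0,0,0,0,0,0,0,0,0,0]'
python3 - <<'E'
from h import *
place(4,-.0006,.0252,up=0)
E
```

```text
time: 27.83
eef_pos: [0.4616, 0.0302, 0.2234]
tcp_rot: [0.947, 0.306, 0.09, -0.051]
contact_force: [1.1, 0.7, -1.2]
opening: 0.528
finger_force: 43.0
time: 28.92
eef_pos: [0.4152, 0.3138, 0.1866]
tcp_rot: [0.873, 0.455, 0.154, -0.081]
contact_force: [0.5, 0.8, -1.4]
opening: 0.53
finger_force: 42.9
hover [0.4345 0.3412 0.0905] rv from now
tot [ 0.129  0.183 -0.641] [-0.    -0.     0.001] n 3 row [ 0.0429  0.0608 -0.2137] [-0.     -0.0001  0.0002]
down
tot [0. 0. 0.] [0. 0. 0.] n 1 row [0. 0. 0.] [0. 0. 0.]
x unit 1mm [-0.00359 -0.00513 -0.00229]
```

```bash
python3 -m handwheel '[0.0429,0.0608,-0.2137,0,0,0,0.0429,0.0608,-0.2137,0,0,0,0.0215,0.0304,-0.107,0,0,0,0.0215,0.0304,-0.095,0,0,0,0,0,0,0,0,0]' >/dev/null && python3 -m handwheel '[0,0,0,0,0,0,0,0,0,0,0,0,0,0,0,0,0,0]'
python3 - <<'E'
from h import *
place(4,-.0006,.0252,up=0)
E
```

```text
time: 29.58
eef_pos: [0.4344, 0.3414, 0.0921]
tcp_rot: [0.873, 0.455, 0.154, -0.081]
contact_force: [-0.4, 0.0, -1.3]
opening: 0.527
finger_force: 45.0
hover [0.4345 0.3412 0.0905] rv from now
tot [ 0.001 -0.001 -0.011] [-0. -0.  0.] n 1 row [ 0.0011 -0.0012 -0.0107] [-0.0001 -0.0003  0.0002]
down
tot [0. 0. 0.] [0. 0. 0.] n 1 row [0. 0. 0.] [0. 0. 0.]
x unit 1mm [-0.00359 -0.00513 -0.00229]
```

```bash
python3 -m handwheel '[-0.0108,-0.0154,-0.0159,0,0,0,0,0,0,0,0,0,0,0,0,0,0,0]'; python3 -m handwheel '[-0.0054,-0.0077,-0.0035,0,0,0,0,0,0,0,0,0,0,0,0,0,0,0]'; python3 -m handwheel '[-0.0018,-0.0026,-0.0012,0,0,0,0,0,0,0,0,0,0,0,0,0,0,0]'
```

```text
time: 29.83
eef_pos: [0.4324, 0.3391, 0.0892]
tcp_rot: [0.873, 0.455, 0.154, -0.081]
contact_force: [0.5, 0.7, -0.9]
opening: 0.53
finger_force: 45.0
time: 30.08
eef_pos: [0.4323, 0.3389, 0.0893]
tcp_rot: [0.873, 0.455, 0.155, -0.081]
contact_force: [2.2, 3.9, -1.7]
opening: 0.529
finger_force: 44.8
time: 30.33
eef_pos: [0.4323, 0.3389, 0.0894]
tcp_rot: [0.873, 0.454, 0.156, -0.081]
contact_force: [3.9, 6.6, -0.8]
opening: 0.526
finger_force: 44.8
```

```bash
python3 -m handwheel '[0.0018,0.0026,-0.0077,0,0,0,0,0,0,0,0,0,0,0,0,0,0,0]';python3 -m handwheel '[0,0,0,0,0,0,0,0,0,0,0,0,0,0,0,0,0,0,0,0,0,0,0,0]' 0.85 >/dev/null; python3 -m handwheel '[-0.044,-0.0625,0.209,0,0,0,-0.044,-0.0625,0.209,0,0,0,-0.044,-0.0625,0.209,0,0,0,0,0,0.2,0,0,0,0,0,0.2,0,0,0]' 1.0
python3 - <<'E'
from h import *
p,d,c=snap('wrist','w10.png'); snap('top','t10.png')
c=load('top0')[2]
print(world(c,238.6-.3,180.7-.3,z=.108),world(c,237.4-.3,177-.3,z=.175))
go((.61,.02,.32),down(0))
E
```

```text
time: 30.58
eef_pos: [0.4327, 0.3391, 0.0884]
tcp_rot: [0.873, 0.455, 0.156, -0.081]
contact_force: [1.9, 6.2, 0.8]
opening: 0.534
finger_force: 45.2
time: 31.33
eef_pos: [0.4105, 0.309, 0.2414]
tcp_rot: [0.874, 0.455, 0.153, -0.081]
contact_force: [0.4, -0.6, -0.7]
opening: 1.003
finger_force: 0.0
[ 0.59803561 -0.02683695  0.108     ] [ 0.60123495 -0.026428    0.175     ]
tot [ 1.307 -1.937  0.484] [-0.106  0.211 -0.606] n 9 row [ 0.1452 -0.2153  0.0538] [-0.0118  0.0235 -0.0673]
```

```bash
python3 -m handwheel '[0.1263,-0.224,0.039,-0.0106,0.0211,-0.0606,0.1263,-0.224,0.039,-0.0106,0.0211,-0.0606,0.1263,-0.224,0.039,-0.0106,0.0211,-0.0606,0.1263,-0.224,0.039,-0.0106,0.0211,-0.0606,0.1263,-0.224,0.039,-0.0106,0.0211,-0.0606]' >/dev/null && python3 -m handwheel '[0.1263,-0.224,0.039,-0.0106,0.0211,-0.0606,0.1263,-0.224,0.039,-0.0106,0.0211,-0.0606,0.1263,-0.224,0.039,-0.0106,0.0211,-0.0606,0.1263,-0.224,0.039,-0.0106,0.0211,-0.0606,0.1263,-0.224,0.039,-0.0106,0.0211,-0.0606]' >/dev/null && python3 -m handwheel '[0,0,0,0,0,0,0,0,0,0,0,0,0,0,0,0,0,0]'
python3 - <<'E'
from h import *
p,d,c=snap('wrist','w11.png')
a=p[60:310,100:400]; cv2.imwrite('pics/rd.png',np.hstack([cv2.resize(a,(480,400),interpolation=cv2.INTER_CUBIC),cv2.resize(load('w10')[0],None,fx=.62,fy=.62)[:400] if 0 else cv2.copyMakeBorder(cv2.resize(load('w10')[0],(320,240)),0,160,0,0,0)]))
for k in(1,2,3,4): print(proj(load('w10')[2],bay(k,z=24))[0])
E
```

```text
time: 32.52
eef_pos: [0.6001, -0.026, 0.2974]
tcp_rot: [1.0, -0.001, -0.006, -0.004]
contact_force: [-0.2, -0.1, -0.0]
opening: 1.001
finger_force: 0.0
[580.12481804 195.80266096]
[471.25715772 195.79379937]
[362.55453999 195.78495121]
[254.01658982 195.77611646]
```

View pics/rd.png

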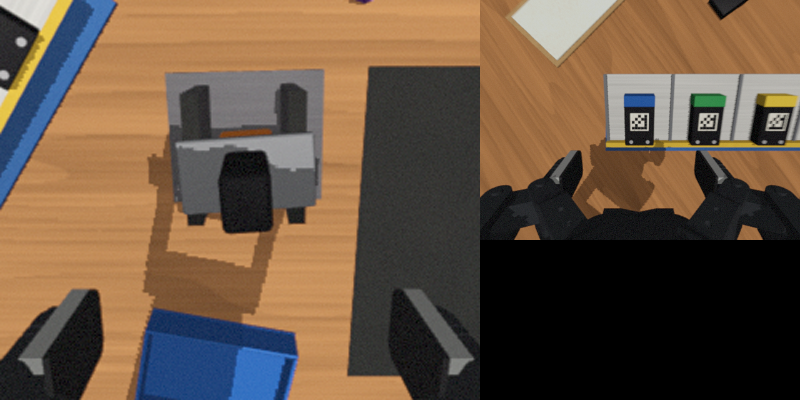

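Run:
```python
from h import *
p,d,c=load('w11')
P=cloud(c,d)
for a in[(175,140),(312,132),(315,203),(183,213)]:
    u,v=np.array(a)/1.6+[100,60]; print(world(c,u,v,z=.108).round(4))
# handle via depth
m=(P[...,2]>.165)&(P[...,2]<.19)&(abs(P[...,0]-.6)<.06)&(abs(P[...,1]+.027)<.06)
q=P[m]; print(len(q),np.median(q,0).round(4)); r=cv2.minAreaRect((q[:,:2]*1000).astype(np.float32)); print('handle top',r)
m=(P[...,2]>.100)&(P[...,2]<.116)&(abs(P[...,0]-.6)<.08)&(abs(P[...,1]+.027)<.07)
q=P[m]; print(len(q),np.median(q[:,2])); print('plate',cv2.minAreaRect((q[:,:2]*1000).astype(np.float32)))
a=cv2.resize(p[130:215,190:310],(780,552),interpolation=cv2.INTER_CUBIC); cv2.imwrite('pics/hd.png',np.clip(a.astype(float)*2.5,0,255).astype(np.uint8))
```

```text
[0.6225 0.0205 0.108 ]
[ 0.6276 -0.0674  0.108 ]
[ 0.5801 -0.0712  0.108 ]
[0.5731 0.0173 0.108 ]
1271 [ 0.6021 -0.0257  0.1746]
handle top ((600.0266723632812, -25.337018966674805), (34.24915313720703, 27.868093490600586), 3.9594430923461914)
3438 0.10769713862253434
plate ((607.6714477539062, -25.42816162109375), (89.2645034790039, 91.23998260498047), 0.9322503805160522)
```

View pics/hd.png

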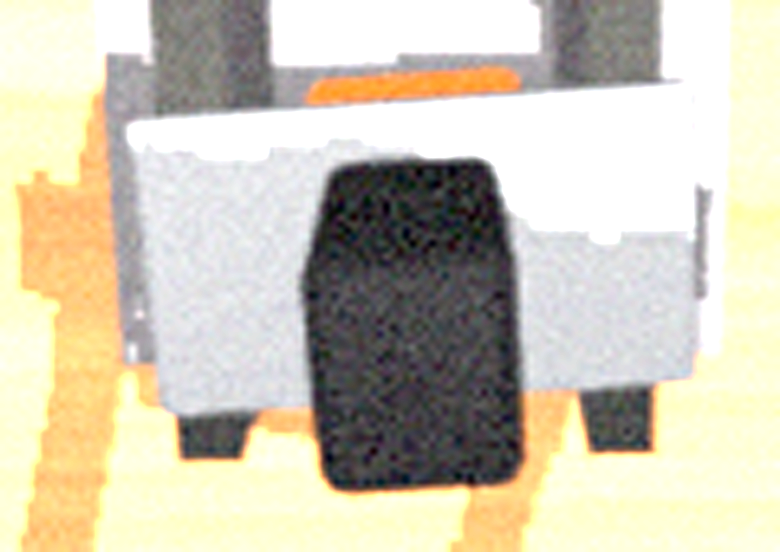

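Run:
```python
from h import *
q=go((.6005,-.0253,.20),down(.068)); go((.6005,-.0253,.148),down(.068),q)
```

```text
tot [ 0.004  0.001 -0.652] [-0.005 -0.007  0.044] n 3 row [ 0.0014  0.0003 -0.2173] [-0.0015 -0.0024  0.0147]
tot [ 0.     0.    -0.347] [0. 0. 0.] n 2 row [ 0.      0.     -0.1733] [0. 0. 0.]
```

```bash
python3 -m handwheel '[0,0,-0.2173,-0.0015,-0.0024,0.0147,0,0,-0.2173,-0.0015,-0.0024,0.0147,0,0,-0.2173,-0.0015,-0.0024,0.0147,0,0,-0.17,0,0,0,0,0,-0.1,0,0,0]' >/dev/null; python3 -m handwheel '[0,0,0,0,0,0,0,0,0,0,0,0,0,0,0,0,0,0]'
python3 - <<'E'
from h import *
go((.6005,-.0253,.148),down(.068))
E
```

```text
time: 33.23
eef_pos: [0.6013, -0.0255, 0.1626]
tcp_rot: [0.999, 0.034, 0.002, 0.001]
contact_force: [0.2, 0.2, 0.3]
opening: 1.002
finger_force: 0.0
tot [-0.005  0.002 -0.097] [0.001 0.003 0.   ] n 1 row [-0.0054  0.0016 -0.0972] [0.0007 0.0031 0.    ]
```

```bash
python3 -m handwheel '[-0.005,0.0015,-0.095,0.001,0.003,0,0,0,0,0,0,0,0,0,0,0,0,0]'; python3 -m handwheel '[0,0,0,0,0,0,0,0,0,0,0,0,0,0,0,0,0,0,0,0,0,0,0,0,0,0,0,0,0,0]' 0.1 60 >/dev/null;python3 -m handwheel '[0,0,0,0,0,0,0,0,0,0,0,0,0,0,0,0,0,0]'
```

```text
time: 33.48
eef_pos: [0.5996, -0.0258, 0.1462]
tcp_rot: [0.999, 0.033, -0.002, -0.001]
contact_force: [-0.5, 0.2, 0.0]
opening: 1.0
finger_force: 0.0
time: 34.15
eef_pos: [0.6003, -0.026, 0.147]
tcp_rot: [0.999, 0.033, -0.001, -0.0]
contact_force: [-0.0, 0.5, 1.8]
opening: 0.32
finger_force: 59.6
```

```bash
cat >> h.py <<'E'
def read(k,frm=None,h=.107,off=(0,0)):
    T=deckR(DY)*F; t=bay(k,x=-15+off[0]*1e3,z=24+80+h*1e3)+deckR(DY).apply([0,off[1],0]); return go(t,T,frm)
E
python3 - <<'E'
from h import *
s=ctrl.get_state(); fr=(s['eef_pos']+[0,0,.16],R.from_quat(s['tcp_rot']))
q=read(1,fr); print(q[0])
for k in(2,3,4): q=read(k,q); print(q[0])
E
python3 -m handwheel '[0,0,0.1,0,0,0,0,0,0.15,0,0,0,0,0,0.2,0,0,0,0,0,0.2,0,0,0,0,0,0.22,0,0,0]' ;python3 -m handwheel '[0,0,0.197,0,0,0,0,0,0,0,0,0,0,0,0,0,0,0]'
python3 - <<'E'
from h import *
p,d,c=snap('wrist','w12.png'); p2,_,_=snap('side','s12.png'); snap('top','t12.png')
cv2.imwrite('pics/s12b.png',np.hstack([cv2.resize(p,(400,300)),cv2.resize(p2[60:252,130:386],(400,300))]))
E
```

```text
tot [ 0.359  0.876 -0.296] [ 0.113 -0.202  0.563] n 8 row [ 0.0448  0.1095 -0.037 ] [ 0.0142 -0.0252  0.0704]
[0.65410754 0.10543755 0.26256418]
tot [-0.574  0.401  0.   ] [0. 0. 0.] n 3 row [-0.1913  0.1336  0.    ] [0. 0. 0.]
[0.56803225 0.1655711  0.26256418]
tot [-0.574  0.401  0.   ] [0. 0. 0.] n 3 row [-0.1913  0.1336  0.    ] [0. 0. 0.]
[0.48195696 0.22570466 0.26256418]
tot [-0.574  0.401  0.   ] [0. 0. 0.] n 3 row [-0.1913  0.1336  0.    ] [0. 0. 0.]
[0.39588167 0.28583821 0.26256418]
time: 34.57
eef_pos: [0.5987, -0.0258, 0.2759]
tcp_rot: [0.999, 0.033, -0.003, -0.001]
contact_force: [0.4, -0.4, -2.9]
opening: 0.319
finger_force: 59.4
time: 34.82
eef_pos: [0.6006, -0.0261, 0.3081]
tcp_rot: [0.999, 0.033, 0.0, -0.0]
contact_force: [0.1, 0.2, -3.6]
opening: 0.321
finger_force: 59.8
```

View pics/s12b.png

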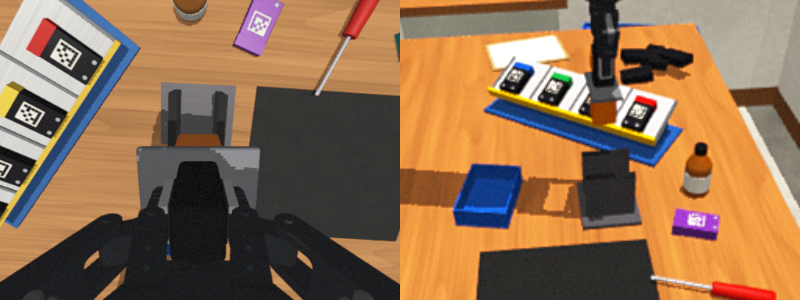

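```bash
cat >> h.py <<'E'
def chk(f):
    p,d,c=load(f)
    for k,n in enumerate(['red','yellow','green','blue'],1):
        u,v=proj(c,bay(k,z=24))[0]; a,b=int(u),int(v)
        if not(12<a<500 and 12<b<370): continue
        g=p[b-11:b+12,a-11:a+12].astype(int); bright=(g.min(-1)>100)&(np.hypot(*np.mgrid[-11:12,-11:12])<8)
        w=np.argwhere(bright); print(n,'pred %.1f %.1f'%(u,v),'label',(w.mean(0)[::-1]+[a-11,b-11]).round(1),len(w))
E
python3 -m handwheel '[0.0448,0.1095,0,0.0142,-0.0252,0.0704,0.0448,0.1095,0,0.0142,-0.0252,0.0704,0.0448,0.1095,0,0.0142,-0.0252,0.0704,0.0448,0.1095,0,0.0142,-0.0252,0.0704,0.0448,0.1095,0,0.0142,-0.0252,0.0704]' >/dev/null; python3 -m handwheel '[0.0448,0.1095,0,0.0142,-0.0252,0.0704,0.0448,0.1095,-0.1,0.0142,-0.0252,0.0704,0.0448,0.1095,-0.1,0.0142,-0.0252,0.0704,0,0,-0.1,0,0,0,0,0,0,0,0,0]' >/dev/null;  python3 -m handwheel '[0,0,0,0,0,0,0,0,0,0,0,0,0,0,0,0,0,0]'
python3 - <<'E'
from h import *
read(1); chk('t12')
E
```

```text
time: 36.05
eef_pos: [0.6543, 0.1048, 0.2629]
tcp_rot: [0.873, 0.455, 0.155, -0.08]
contact_force: [-0.2, 0.8, -1.7]
opening: 0.322
finger_force: 59.5
tot [-0.001  0.004 -0.003] [0.    0.    0.001] n 1 row [-0.0014  0.0039 -0.0025] [0.0003 0.0004 0.0008]
red pred 170.1 146.4 label [169.6 146.7] 106
yellow pred 147.1 178.1 label [146.9 178.1] 102
green pred 123.9 210.2 label [123.6 210.4] 96
blue pred 100.5 242.5 label [100.  242.8] 104
```

```bash
for i in 1 ; do python3 -m handwheel '[0,0,0,0,0,0,0,0,0,0,0,0,0,0,0,0,0,0,0,0,0,0,0,0,0,0,0,0,0,0]'; python3 -m handwheel '[0,0,0,0,0,0,0,0,0,0,0,0,0,0,0,0,0,0,0,0,0,0,0,0,0,0,0,0,0,0]'; python3 -m handwheel '[0,0,0,0,0,0,0,0,0,0,0,0,0,0,0,0,0,0,0,0,0,0,0,0,0,0,0,0,0,0]' ;python3 -m handwheel '[0,0,0,0,0,0,0,0,0,0,0,0,0,0,0,0,0,0,0,0,0,0,0,0,0,0,0,0,0,0]'; done | grep -E 'eef|time'
python3 - <<'E'
from h import *
p,d,c=snap('side','s13.png'); cv2.imwrite('pics/s13b.png',cv2.resize(p[80:200,180:340],(800,600),interpolation=cv2.INTER_CUBIC)); snap('top','t13.png'); chk('t13')
read(2)
# predicted projections of window corners & plate corners for the side camera
s=ctrl.get_state(); T=R.from_quat(s['tcp_rot'])*F; o=s['eef_pos']-T.apply([0,0,.107])
X=[[x,y,z] for x,y,z in [(.02,.02,0),(.02,-.02,0),(-.02,.02,0),(-.02,-.02,0),(.025,.045,.06),(.025,-.045,.06),(-.025,.045,.06),(-.025,-.045,.06)]]
print(((proj(c,o+T.apply(X))-[180,80]+.5)*5).round())
E
```

```text
time: 36.47
eef_pos: [0.6538, 0.1053, 0.262]
time: 36.88
eef_pos: [0.6538, 0.1054, 0.2616]
time: 37.3
eef_pos: [0.6538, 0.1054, 0.2617]
time: 37.72
eef_pos: [0.6538, 0.1054, 0.2617]
red pred 170.1 146.4 label [nan nan] 0
yellow pred 147.1 178.1 label [146.9 178.1] 102
green pred 123.9 210.2 label [123.4 210.2] 97
blue pred 100.5 242.5 label [100.1 242.7] 105
tot [-0.572  0.401  0.006] [ 0.    -0.001 -0.   ] n 3 row [-0.1906  0.1337  0.002 ] [ 0.     -0.0002 -0.    ]
[[482. 147.]
 [540. 163.]
 [453. 195.]
 [512. 211.]
 [435.  63.]
 [571.  97.]
 [397. 123.]
 [535. 159.]]h.py:81: RuntimeWarning: Mean of empty slice.
  w=np.argwhere(bright); print(n,'pred %.1f %.1f'%(u,v),'label',(w.mean(0)[::-1]+[a-11,b-11]).round(1),len(w))
  ret = um.true_divide(
```

View pics/s13b.png

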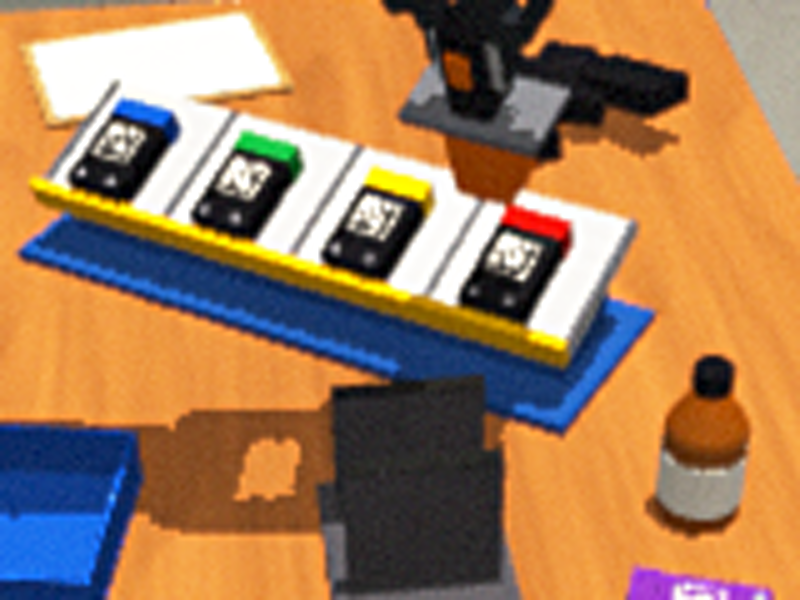

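```bash
python3 -m handwheel '[-0.1906,0.1337,0.002,0,0,0,-0.1906,0.1337,0.002,0,0,0,-0.1906,0.1337,0.002,0,0,0,0,0,0,0,0,0,0,0,0,0,0,0]' |grep eef; python3 -m handwheel '[0,0,0,0,0,0,0,0,0,0,0,0,0,0,0,0,0,0,0,0,0,0,0,0,0,0,0,0,0,0]' |grep eef
python3 -c "
from h import *
read(2)"
```

```text
eef_pos: [0.5667, 0.1666, 0.2626]
eef_pos: [0.5686, 0.1651, 0.2625]
tot [-0.004  0.003  0.001] [ 0.    -0.001  0.   ] n 1 row [-0.0038  0.0035  0.0007] [ 0.0001 -0.0008  0.0005]
```

```bash
python3 -m handwheel '[0,0,0,0,0,0,0,0,0,0,0,0,0,0,0,0,0,0,0,0,0,0,0,0,0,0,0,0,0,0]' |grep eef; python3 -m handwheel '[0,0,0,0,0,0,0,0,0,0,0,0,0,0,0,0,0,0,0,0,0,0,0,0,0,0,0,0,0,0]' |grep eef; python3 -m handwheel '[0,0,0,0,0,0,0,0,0,0,0,0,0,0,0,0,0,0,0,0,0,0,0,0,0,0,0,0,0,0]' |grep eef; python3 -m handwheel '[0,0,0,0,0,0,0,0,0,0,0,0,0,0,0,0,0,0,0,0,0,0,0,0,0,0,0,0,0,0]' |grep eef
python3 -W ignore - <<'E'
from h import *
snap('top','t14.png'); chk('t14'); read(3)
E
```

```text
eef_pos: [0.568, 0.1656, 0.2626]
eef_pos: [0.568, 0.1656, 0.2626]
eef_pos: [0.568, 0.1656, 0.2626]
eef_pos: [0.568, 0.1656, 0.2626]
red pred 170.1 146.4 label [169.5 146.6] 108
yellow pred 147.1 178.1 label [146.9 175. ] 68
green pred 123.9 210.2 label [121.3 210. ] 60
blue pred 100.5 242.5 label [100.  242.8] 104
tot [-0.574  0.401  0.   ] [ 0.    -0.001 -0.   ] n 3 row [-0.1913  0.1336  0.    ] [ 0.     -0.0002 -0.    ]
```

```bash
python3 -m handwheel '[-0.1913,0.1336,0,0,0,0,-0.1913,0.1336,0,0,0,0,-0.1913,0.1336,0,0,0,0,0,0,0,0,0,0,0,0,0,0,0,0]' |grep eef; python3 -m handwheel '[0,0,0,0,0,0,0,0,0,0,0,0,0,0,0,0,0,0,0,0,0,0,0,0,0,0,0,0,0,0]' |grep eef
python3 -W ignore -c "
from h import *
read(3); snap('side','s15.png')"
python3 -m handwheel '[0,0,0,0,0,0,0,0,0,0,0,0,0,0,0,0,0,0,0,0,0,0,0,0,0,0,0,0,0,0]' |grep eef; python3 -m handwheel '[0,0,0,0,0,0,0,0,0,0,0,0,0,0,0,0,0,0,0,0,0,0,0,0,0,0,0,0,0,0]' |grep eef; python3 -m handwheel '[0,0,0,0,0,0,0,0,0,0,0,0,0,0,0,0,0,0,0,0,0,0,0,0,0,0,0,0,0,0]' |grep eef; python3 -m handwheel '[0,0,0,0,0,0,0,0,0,0,0,0,0,0,0,0,0,0,0,0,0,0,0,0,0,0,0,0,0,0]' |grep eef
python3 -W ignore - <<'E'
from h import *
snap('top','t15.png'); chk('t15'); chk('s15'); q=read(4); print(ctrl.get_state()['qpos'])
E
```

```text
eef_pos: [0.4807, 0.2266, 0.2626]
eef_pos: [0.4825, 0.2252, 0.2625]
tot [-0.004  0.003  0.001] [ 0.    -0.001  0.001] n 1 row [-0.0037  0.0033  0.0007] [ 0.0001 -0.0008  0.0006]
eef_pos: [0.4819, 0.2257, 0.2626]
eef_pos: [0.4819, 0.2257, 0.2626]
eef_pos: [0.4819, 0.2257, 0.2626]
eef_pos: [0.4819, 0.2257, 0.2626]
red pred 170.1 146.4 label [169.6 146.7] 106
yellow pred 147.1 178.1 label [146.9 178.1] 100
green pred 123.9 210.2 label [123.6 209.4] 115
blue pred 100.5 242.5 label [nan nan] 0
red pred 282.1 131.5 label [280.9 130. ] 84
yellow pred 254.0 123.4 label [252.9 121.8] 85
green pred 227.7 115.8 label [225.9 113.5] 92
blue pred 203.0 108.7 label [201.4 106.6] 82
tot [-0.574  0.401  0.   ] [ 0.    -0.001 -0.   ] n 3 row [-0.1912  0.1337  0.    ] [ 0.     -0.0002 -0.    ]
[ 0.13455181 -0.18976694  2.07452193  0.29770678  1.035396    0.6202795 ]
```

Side view confirms all in place. Blue next.

```bash
python3 -m handwheel '[-0.1912,0.1337,0,0,0,0,-0.1912,0.1337,0,0,0,0,-0.1912,0.1337,0,0,0,0,0,0,0,0,0,0,0,0,0,0,0,0]' |grep eef; python3 -m handwheel '[0,0,0,0,0,0,0,0,0,0,0,0,0,0,0,0,0,0,0,0,0,0,0,0,0,0,0,0,0,0]' |grep eef
python3 -W ignore -c "
from h import *
read(4); snap('side','s16.png'); chk('s16')"
python3 -m handwheel '[0,0,0,0,0,0,0,0,0,0,0,0,0,0,0,0,0,0,0,0,0,0,0,0,0,0,0,0,0,0]' |grep eef; python3 -m handwheel '[0,0,0,0,0,0,0,0,0,0,0,0,0,0,0,0,0,0,0,0,0,0,0,0,0,0,0,0,0,0]' |grep eef; python3 -m handwheel '[0,0,0,0,0,0,0,0,0,0,0,0,0,0,0,0,0,0,0,0,0,0,0,0,0,0,0,0,0,0]' |grep eef; python3 -m handwheel '[0,0,0,0,0,0,0,0,0,0,0,0,0,0,0,0,0,0,0,0,0,0,0,0,0,0,0,0,0,0]' |grep eef
python3 -W ignore - <<'E'
from h import *
s=ctrl.get_state(); fr=(s['eef_pos']+[0,0,.045],R.from_quat(s['tcp_rot']))
print(s['qpos']); T=R.from_quat([0.999,0.033,-.001,0])
go((.6003,-.026,.307),T,fr)
E
```

```text
eef_pos: [0.3946, 0.2868, 0.2627]
eef_pos: [0.3965, 0.2854, 0.2625]
tot [-0.004  0.003  0.   ] [ 0.    -0.001  0.001] n 1 row [-0.0042  0.0029  0.0004] [ 0.0001 -0.0008  0.0007]
red pred 282.1 131.5 label [280.8 130. ] 84
yellow pred 254.0 123.4 label [252.8 121.8] 84
green pred 227.7 115.8 label [226.  113.8] 97
blue pred 203.0 108.7 label [201.2 106.3] 78
eef_pos: [0.3959, 0.2859, 0.2626]
eef_pos: [0.3959, 0.2859, 0.2626]
eef_pos: [0.3959, 0.2859, 0.2626]
eef_pos: [0.3959, 0.2859, 0.2626]
[ 0.31661007 -0.3242087   2.18097746  0.24514083  1.01554982  0.82501049]
tot [ 1.363 -2.079 -0.004] [-0.114  0.201 -0.564] n 9 row [ 0.1514 -0.231  -0.0004] [-0.0127  0.0224 -0.0626]
```

```bash
python3 -m handwheel '[0,0,0.15,0,0,0,0,0,0.15,0,0,0,0.1363,-0.2079,0,-0.0114,0.0201,-0.0564,0.1363,-0.2079,0,-0.0114,0.0201,-0.0564,0.1363,-0.2079,0,-0.0114,0.0201,-0.0564]' >/dev/null; python3 -m handwheel '[0.1363,-0.2079,0,-0.0114,0.0201,-0.0564,0.1363,-0.2079,0,-0.0114,0.0201,-0.0564,0.1363,-0.2079,0,-0.0114,0.0201,-0.0564,0.1363,-0.2079,0,-0.0114,0.0201,-0.0564,0.1363,-0.2079,0,-0.0114,0.0201,-0.0564]' >/dev/null; python3 -m handwheel '[0.1363,-0.2079,0,-0.0114,0.0201,-0.0564,0.1363,-0.2079,0,-0.0114,0.0201,-0.0564,0,0,0,0,0,0,0,0,0,0,0,0,0,0,0,0,0,0]' >/dev/null;python3 -m handwheel '[0,0,0,0,0,0,0,0,0,0,0,0,0,0,0,0,0,0]'
python3 - <<'E'
from h import *
T=R.from_quat([0.999,0.033,-.0007,0])
q=go((.6003,-.026,.307),T); go((.6003,-.026,.1475),T,q)
E
```

```text
time: 47.02
eef_pos: [0.5999, -0.025, 0.3081]
tcp_rot: [0.999, 0.034, -0.0, 0.0]
contact_force: [-0.1, -0.1, -2.3]
opening: 0.321
finger_force: 62.3
tot [ 0.003 -0.007 -0.007] [ 0.     0.    -0.001] n 1 row [ 0.0026 -0.0069 -0.0074] [ 0.0001  0.0004 -0.0007]
tot [ 0.     0.    -1.063] [0. 0. 0.] n 4 row [ 0.      0.     -0.2658] [0. 0. 0.]
```

```bash
python3 -m handwheel '[0.0026,-0.007,-0.15,0,0,0,0,0,-0.2,0,0,0,0,0,-0.2,0,0,0,0,0,-0.05,0,0,0,0,0,0,0,0,0]' >/dev/null; python3 -m handwheel '[0,0,0,0,0,0,0,0,0,0,0,0,0,0,0,0,0,0]' | grep -E 'eef|cont'; python3 -m handwheel '[0,0,-0.1,0,0,0,0,0,-0.1,0,0,0,0,0,-0.1,0,0,0,0,0,-0.1,0,0,0,0,0,0,0,0,0]'; python3 -m handwheel '[0,0,0,0,0,0,0,0,0,0,0,0,0,0,0,0,0,0]' | grep -E 'eef|cont|rot'
```

```text
eef_pos: [0.6022, -0.0272, 0.2206]
contact_force: [-0.1, 0.8, -2.6]
time: 48.1
eef_pos: [0.5996, -0.0268, 0.1557]
tcp_rot: [0.999, 0.033, -0.003, -0.0]
contact_force: [-0.6, 0.8, -3.2]
opening: 0.322
finger_force: 62.3
eef_pos: [0.602, -0.0273, 0.1598]
tcp_rot: [0.999, 0.033, 0.001, 0.001]
contact_force: [0.6, 0.2, -2.7]
```

```bash
python3 -m handwheel '[-0.005,0.008,-0.03,0,0,0,0,0,-0.03,0,0,0,0,0,0,0,0,0,0,0,0,0,0,0,0,0,0,0,0,0]' | grep -E 'eef|cont'; python3 -m handwheel '[0,0,-0.012,0,0,0,0,0,0,0,0,0,0,0,0,0,0,0,0,0,0,0,0,0]'| grep -E 'eef|cont'; python3 -m handwheel '[0,0,-0.012,0,0,0,0,0,0,0,0,0,0,0,0,0,0,0,0,0,0,0,0,0]'| grep -E 'eef|cont|rot'
```

```text
eef_pos: [0.5999, -0.0258, 0.1484]
contact_force: [0.5, 0.1, -2.8]
eef_pos: [0.6002, -0.0259, 0.147]
contact_force: [0.1, 0.4, -1.7]
eef_pos: [0.6003, -0.0259, 0.147]
tcp_rot: [0.999, 0.033, -0.001, 0.0]
contact_force: [-2.5, 0.2, 6.9]
```

```bash
python3 -m handwheel '[0,0,0.008,0,0,0,0,0,0,0,0,0]'| grep -E 'eef|cont'; python3 -m handwheel '[0,0,0,0,0,0,0,0,0,0,0,0,0,0,0,0,0,0,0,0,0,0,0,0,0,0,0,0,0,0]' 1.0 | grep -E 'open|cont'; python3 -m handwheel '[0,0,0.1,0,0,0,0,0,0.2,0,0,0,0,0,0.26,0,0,0,0,0,0.26,0,0,0,0,0,0.26,0,0,0]' >/dev/null; python3 -m handwheel '[0,0,0,0,0,0,0,0,0,0,0,0,0,0,0,0,0,0]' | grep -E 'eef|open'
python3 -W ignore - <<'E'
from h import *
p,d,c=snap('wrist','w20.png'); snap('top','t20.png'); s=snap('side','s20.png')[0]; chk('t20'); chk('s20')
cv2.imwrite('pics/fin.png',np.hstack([cv2.resize(p,(400,300)),cv2.resize(s[40:280,100:420],(400,300))]))
P=cloud(c,d); m=(P[...,2]>.165)&(P[...,2]<.19)&(abs(P[...,0]-.6)<.06)&(abs(P[...,1]+.027)<.06)
q=P[m]; print(cv2.minAreaRect((q[:,:2]*1000).astype(np.float32)),np.median(q[:,2]))
E
```

```text
eef_pos: [0.6003, -0.0259, 0.147]
contact_force: [-0.4, 0.5, 2.6]
contact_force: [0.0, 0.3, -0.0]
opening: 0.99
eef_pos: [0.5998, -0.0258, 0.3078]
opening: 0.999
red pred 170.1 146.4 label [169.6 146.7] 107
yellow pred 147.1 178.1 label [146.8 178.1] 101
green pred 123.9 210.2 label [123.4 210.2] 95
blue pred 100.5 242.5 label [100.  242.7] 103
red pred 282.1 131.5 label [280.8 130. ] 84
yellow pred 254.0 123.4 label [252.8 121.8] 87
green pred 227.7 115.8 label [225.9 113.8] 97
blue pred 203.0 108.7 label [201.3 106.6] 84
((600.8833618164062, -26.068994522094727), (32.946868896484375, 27.76813507080078), 3.6755640506744385) 0.17465008630041365
```

View pics/fin.png

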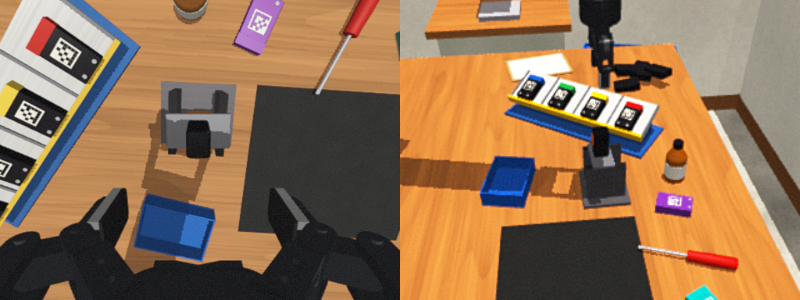

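The reader hangs in its stand as it did at the start. All four housings sit in their bays, and the bottle, screwdriver and tray are where they were. I'm handing the job in.

```bash
python3 -c "
from plant import ctrl
print(ctrl.sign_off())"
```

```text
the job is handed in; nothing more can be done
None
```

The job is handed in: all four housings lie in their own bays against the lip, each label was held under the reader for over 1.5 s in the order red, yellow, green, blue, and the reader hangs back in its stand the same way round; no verdict came back on hand-in.

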